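# Gauge a shelf peg in the taper slot

## Task

A new peg for the cedar shelf has to be sized: take the peg that stands on the red pad, let it down into the wide end of the taper gauge's slot and slide it gently along until it wedges between both blue jaws, and leave it standing there. Then slide the red pointer along its rail until it just touches the peg, gently, so that the size can be read off. Leave the other two pegs, the cup and the green ring where they are.

Things in the scene. Friction and masses are not known exactly. Their poses are not given: they have to be found in the camera images.
- peg_a_mid (a point): Peg: loose wooden peg: square dark head 26 x 26 mm, 28 mm tall, on a round pale shank 40 mm long (68 mm in all, 25 to 50 g). Shank diameter unknown, 12 to 20 mm, differs from peg to peg. This point is at half height, 34 mm above the foot, 20 mm below the head's centre; z up the peg, x and y square to the head's faces. Stands on one of three pads; which one differs
- peg_b_mid (a point): Another peg, same look: loose wooden peg: square dark head 26 x 26 mm, 28 mm tall, on a round pale shank 40 mm long (68 mm in all, 25 to 50 g). Shank diameter unknown, 12 to 20 mm, differs from peg to peg. This point is at half height, 34 mm above the foot, 20 mm below the head's centre; z up the peg, x and y square to the head's faces. Stands on one of three pads; which one differs
- peg_c_mid (a point): Another peg, same look: loose wooden peg: square dark head 26 x 26 mm, 28 mm tall, on a round pale shank 40 mm long (68 mm in all, 25 to 50 g). Shank diameter unknown, 12 to 20 mm, differs from peg to peg. This point is at half height, 34 mm above the foot, 20 mm below the head's centre; z up the peg, x and y square to the head's faces. Stands on one of three pads; which one differs
- red_pad_top (a point): centre of the top of the red square pad (66 x 66 x 3 mm, fixed on a wooden tray 100 x 270 mm; top 13 mm above the work surface). Two white pads alike, in one row with it along the tray's long axis y, 85 mm from pad to pad; which place is red differs. The peg to gauge stands on it, within 3 mm of its centre
- gauge: fixed taper gauge: white base plate 190 (x) x 125 mm (y -50 to +75), 8 mm thick; origin on its underside, on the slot's centre line. The slot runs along x at y = 0 between blue jaws (tops at z = 28 mm): 30 mm wide at the open mouth x = -40 mm, narrowing evenly to 8 mm at x = +70. Let a peg in from above at x = -30 to -20, foot just over the plate, slide it to +x. Pointer rail along x at y = +58
- jaw_left: fixed blue metal jaw on the left side (gauge +y) of the slot, 20 mm tall and 22 mm wide, standing on the gauge's base plate; origin at the centre of its underside, x along its length
- jaw_right: fixed blue metal jaw on the right side (gauge -y) of the slot, 20 mm tall and 22 mm wide, standing on the gauge's base plate; origin at the centre of its underside, x along its length
- pointer: red pointer sliding on the gauge's rail along gauge x only, about 1 N of friction, stays where left; axes as the gauge's. A bar 6 mm thick reaches from the rail across the slot, 30 to 36 mm above the gauge's underside; its +x face touches the peg. It starts with that face at gauge x = -75 to -60 mm, behind the mouth, and can go to x = +65
- pointer_tip (a point): point on the pointer's touching face, over the slot's centre line
- pointer_knob (a point): centre of the pointer's upright square grip, 16 x 16 mm and 34 mm tall (36 to 70 mm above the gauge's underside), above the rail, 15 mm behind the touching face
- cup: white enamel mug, 76 mm wide and 75 mm tall, handle at its +y; origin under its centre. To be left alone
- grip_ring: green silicone grip ring lying flat, 76 mm wide, 14 mm tall; origin under its centre. To be left alone
There are look-alikes about, which are no part of the job. What is shaped like the part that bears peg_b_mid but orange or pink is not meant. What is shaped like the part that bears peg_a_mid but pink is not meant.

How it is judged (in metres and radians):
On the way:
1. the peg is slid in the slot until it wedges, bearing on both jaws with at least 1.2 N each for 0.2 s, while the pointer is still at least 20 mm away from it (((x of peg_a_mid in the frame of gauge between 0.0422 and 0.0542 m and y of peg_a_mid in the frame of gauge between -0.004 and 0.004 m and z of peg_a_mid in the frame of gauge below 0.05 m and angle between peg_a_mid's own z axis and vertical below 0.15 rad and contact force between peg_a and jaw_left above 1.2 N and contact force between peg_a and jaw_right above 1.2 N and horizontal distance between pointer_tip and peg_a_mid above 0.02625 m) or (x of peg_b_mid in the frame of gauge between 0.0171 and 0.0291 m and y of peg_b_mid in the frame of gauge between -0.004 and 0.004 m and z of peg_b_mid in the frame of gauge below 0.05 m and angle between peg_b_mid's own z axis and vertical below 0.15 rad and contact force between peg_b and jaw_left above 1.2 N and contact force between peg_b and jaw_right above 1.2 N and horizontal distance between pointer_tip and peg_b_mid above 0.02875 m) or (x of peg_c_mid in the frame of gauge between 0.0045 and 0.0165 m and y of peg_c_mid in the frame of gauge between -0.004 and 0.004 m and z of peg_c_mid in the frame of gauge below 0.05 m and angle between peg_c_mid's own z axis and vertical below 0.15 rad and contact force between peg_c and jaw_left above 1.2 N and contact force between peg_c and jaw_right above 1.2 N and horizontal distance between pointer_tip and peg_c_mid above 0.03 m))), for 0.2 s.
At the end, for the whole second after the job is handed in: The red-pad peg stands released and upright (0.15 rad) in the slot where it wedges (5 mm short to 7 mm beyond), within 4 mm of the centre line, foot under 8 mm off the plate; pointer face within 3 mm of its shank; the other pegs upright on the white pads, moved under 20 mm (((x of peg_a_mid in the frame of gauge between 0.0422 and 0.0542 m and y of peg_a_mid in the frame of gauge between -0.004 and 0.004 m and z of peg_a_mid in the frame of gauge below 0.05 m and angle between peg_a_mid's own z axis and vertical below 0.15 rad and distance of each of peg_b_mid, peg_c_mid from where it was at the start of the episode below 0.02 m and angle between each of peg_b_mid, peg_c_mid's own z axis and vertical below 0.1 rad and horizontal distance between each of peg_b_mid, peg_c_mid and red_pad_top above 0.05 m and horizontal distance between pointer_tip and peg_a_mid below 0.00925 m and linear speed of peg_a below 0.01 m/s) or (x of peg_b_mid in the frame of gauge between 0.0171 and 0.0291 m and y of peg_b_mid in the frame of gauge between -0.004 and 0.004 m and z of peg_b_mid in the frame of gauge below 0.05 m and angle between peg_b_mid's own z axis and vertical below 0.15 rad and distance of each of peg_a_mid, peg_c_mid from where it was at the start of the episode below 0.02 m and angle between each of peg_a_mid, peg_c_mid's own z axis and vertical below 0.1 rad and horizontal distance between each of peg_a_mid, peg_c_mid and red_pad_top above 0.05 m and horizontal distance between pointer_tip and peg_b_mid below 0.01175 m and linear speed of peg_b below 0.01 m/s) or (x of peg_c_mid in the frame of gauge between 0.0045 and 0.0165 m and y of peg_c_mid in the frame of gauge between -0.004 and 0.004 m and z of peg_c_mid in the frame of gauge below 0.05 m and angle between peg_c_mid's own z axis and vertical below 0.15 rad and distance of each of peg_a_mid, peg_b_mid from where it was at the start of the episode below 0.02 m and angle between each of peg_a_mid, peg_b_mid's own z axis and vertical below 0.1 rad and horizontal distance between each of peg_a_mid, peg_b_mid and red_pad_top above 0.05 m and horizontal distance between pointer_tip and peg_c_mid below 0.013 m and linear speed of peg_c below 0.01 m/s))); the robot touches nothing.
It fails at once if a peg is forced against a jaw with more than 30 N (contact force between any of peg_a, peg_b, peg_c and jaw_left above 30 N or contact force between any of peg_a, peg_b, peg_c and jaw_right above 30 N).
It fails at once if the pointer is pressed against a peg with more than 15 N (contact force between any of peg_a, peg_b, peg_c and pointer above 15 N).
It fails at once if the cup is moved more than 20 mm (distance of cup from where it was at the start of the episode above 0.02 m).
It fails at once if the green ring is moved more than 20 mm (distance of grip_ring from where it was at the start of the episode above 0.02 m).
It also fails if it takes over 72 s, if anything falls off the work surface, if the arm or the gripper's body presses on something with over 40 N, if the wrist force passes 120 N, or if a joint passes its speed limit or range.

## Robot

A 7-joint arm with a two-finger parallel gripper is mounted at the origin on the work surface. World frame = base frame: x ahead of the robot, y to its left, z up, the work surface at z = 0. Lengths are in m, angles in degrees, forces in N, time in s.
With the tool pointing down it reaches from about 0.35 to 0.775 m from the base axis. Payload 3.1 kg.
Tool frame: the origin (TCP) lies between the finger pads; the fingertips stand 14 mm ahead of it and the grasp point (between the pads) lies 5 mm behind it; z points along the fingers, y is the line along which they close (so a half turn about z gives the same grasp; the last joint's range is limited). The gripper opens to 85 mm and grips with 20 to 120 N. Pads are 22 mm wide; open, the fingers measure 114 mm over their backs; the gripper's body (76 mm by 85 mm) begins 54 mm behind the grasp point. The pads swing forward as they close: fully open they stand 13 mm farther back than shut.
Start: joints at [-68.623, 17.813, 0.802, 86.603, -0.252, 75.585, -1.558], TCP at [0.222, 0.503, 0.245] pointing down, gripper open.
Joint ranges: [-154.91, 154.91], [-16.99, 109.72], [-72.82, 74.43], [7.12, 147.25], [-82.49, 262.49], [11.32, 116.49], [-174.64, 174.64]. Speed limits (degrees/s): [159.86, 159.86, 180, 180, 180, 180, 180].

## Interface

Orientations are given as [roll, pitch, yaw] about the fixed x, y, z axes, in that order (R = Rz(yaw) Ry(pitch) Rx(roll)).
In Python, from station import get_state, capture, sign_off gives the robot as it stands.
- The arm moves only by the tool step_arm, never from a script. Its argument "plan" is a list of rows, each an object with "jaw": the finger opening in cm, from 0 to 8.54; "slide": the shift along the tool's x, y, z in cm, a list of three; "rotation": the turn, a rotation vector about the tool's x, y, z in degrees, a list of three. A call has 1 to 10 rows; each row shifts and turns the commanded pose from where the row before left it, along the tool's axes as they then stand; what a row does not reach is not made up. A row lasts 1/12 s, in which the tool goes at most 41.7 mm and 7.16 degrees, less where a joint would pass 70% of its speed; a pose out of reach is approached as far as the arm can. A call with a gripper value outside its range is refused whole. The fingers move at their own pace and stop on an object; the grip force is fixed at half the most. Time passes only in rows, so rows that do not move let the fingers close. It gives the time, the measured TCP pose, the force, the opening and the grip force at its end, in the units of the state.
- get_state(): the state, without advancing time (a new reading comes with each control period).
- capture(name): name is "scene" or "top" or "wrist"; returns a dict with "frame" (420x560x3 uint8, red, green, blue), "mtx" (3x3 intrinsics, pixels), "world_from_camera" (4x4, takes a point from camera to world coordinates); the wrist camera has in their place "hand_eye" (4x4, takes a point from camera to tool coordinates, whose origin is the TCP and whose axes are the flange's). Camera axes: x right, y up, looking along -z (the intrinsics and any distortion apply to the point x, -y, -z); pixel columns grow to the right and rows downward; lengths in m; the calibration is good to about 2 mm. The wrist camera is an equidistant fisheye: a pixel r from the principal point sees the ray r / f radians off the axis. A picture is of the moment at which its call begins: read the wrist's pose just before it. There is no depth.
- sign_off(): hands the job in; it is judged then, once.
The state is a dict: "clock": time; "q": joint angles; "qd": joint speeds; "joint_torque": joint torques, N m; "ee_pos": TCP position; "eef_rot": TCP orientation; "wrist_force": force on the tool from outside, world axes, zero at the start; "moment": the same for the moment, N m; "grip_width": finger opening in m; "finger_force": force on a finger pad.
Only numpy, scipy, OpenCV 4.12 (cv2) and the standard library are available. Lean on these libraries where they do the work, as an engineer would, in place of code of your own. Each camera call takes 0.05 s, during which the arm holds its last target. There are 200 camera calls.

## Working session

There is one attempt and no reset: what is moved stays moved. The work goes in short steps, Python scripts to look and compute and a tool call to move; the robot and the scene stay as the last step left them, time stands still between calls to the robot, and variables do not carry over. Pictures are saved under pics/ and viewed, at most 11 in all, crops included, and the job is handed in when it is done.

Besides the shell and the picture viewer there is one more tool, called after "Emit:" by a JSON object that holds its "op" and its "data", one argument or row to a line. step_arm: Moves the arm, as the interface text tells. Its arguments: {"type":"object","properties":{"plan":{"type":"array"}},"required":["plan"]}

```bash
mkdir -p pics; ls
python3 - <<'E'
from station import get_state, capture
import cv2, numpy as np
s=get_state(); print({k:np.round(v,3).tolist() for k,v in s.items()})
for n in ("scene","top"):
    c=capture(n); cv2.imwrite(f"pics/{n}0.png",c["frame"][:,:,::-1]); print(n,c["mtx"].tolist(),np.round(c["world_from_camera"],4).tolist(),[k for k in c])
E
```

```text
pics
{'clock': 0.0, 'q': [-68.625, 17.862, 0.803, 86.692, -0.253, 75.585, -1.557], 'qd': [-0.014, -0.057, -0.07, 0.03, 0.012, -0.025, 0.013], 'joint_torque': [0.0, -37.992, 0.146, -23.06, 0.012, 0.014, 0.0], 'ee_pos': [0.221, 0.503, 0.244], 'eef_rot': [-179.862, 0.005, 156.24], 'wrist_force': [-0.362, -0.507, 0.757], 'moment': [-0.028, -0.041, 0.055], 'finger_force': 0.0, 'grip_width': 0.085}
scene [[527.7095281940633, 0.0, 273.42616940282153], [0.0, 527.7095281940633, 208.81695035566707], [0.0, 0.0, 1.0]] [[0.0613, -0.6004, 0.7974, 1.4206], [0.9981, 0.0304, -0.0538, -0.1427], [0.0081, 0.7991, 0.6011, 0.7122], [0.0, 0.0, 0.0, 1.0]] ['frame', 'mtx', 'world_from_camera']
top [[395.8073903808333, 0.0, 282.51961012239605], [0.0, 395.8073903808333, 209.28669535621455], [0.0, 0.0, 1.0]] [[-0.1355, 0.9688, -0.2074, 0.3778], [-0.9908, -0.1325, 0.0286, -0.0792], [0.0002, 0.2093, 0.9778, 0.9531], [0.0, 0.0, 0.0, 1.0]] ['frame', 'mtx', 'world_from_camera']
```

View pics/scene0.png

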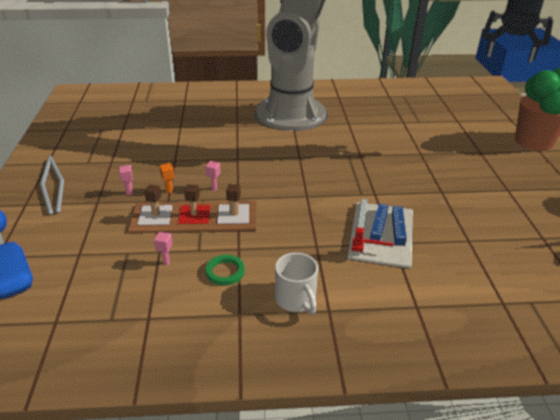

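View pics/top0.png

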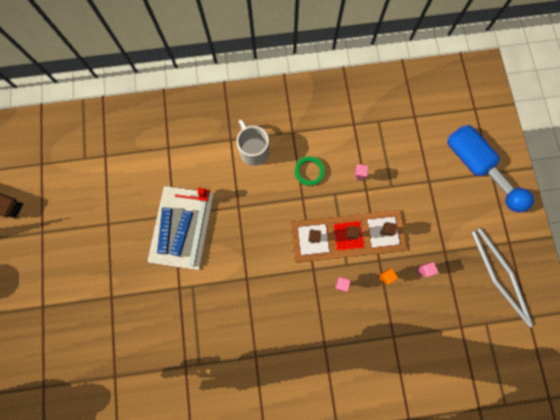

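The scene view shows the red pad in the middle with its peg head at (192,193), and the gauge at about (385,233). In the top view that peg head is at (352,233). The gauge is at (180,228) with its mouth and red pointer at the top (203,192), which is far from the robot.

```bash
cat > h.py <<'E'
import cv2, numpy as np
from scipy.spatial.transform import Rotation as R
from station import get_state, capture
Z=np.array([1,-1,-1.])
def shot(n):
    s=get_state(); c=capture(n)
    if n=="wrist":
        T=np.eye(4); T[:3,:3]=R.from_euler("xyz",s["eef_rot"],degrees=True).as_matrix(); T[:3,3]=s["ee_pos"]
        c["W"]=T@c["hand_eye"]
    else: c["W"]=c["world_from_camera"]
    c["fish"]=n=="wrist"; return c
def ray(c,px):
    K=c["mtx"]; v=np.array([(px[0]-K[0,2])/K[0,0],(px[1]-K[1,2])/K[1,1]])
    if c["fish"]:
        r=np.hypot(*v)+1e-12; d=np.array([*(v/r*np.sin(r)),np.cos(r)])
    else: d=np.array([*v,1.])
    d=c["W"][:3,:3]@(d*Z); return c["W"][:3,3],d/np.linalg.norm(d)
def plane(c,px,z):
    o,d=ray(c,px); return (o+d*(z-o[2])/d[2]).round(4)
def tri(c1,p1,c2,p2):
    o1,d1=ray(c1,p1);o2,d2=ray(c2,p2)
    t=np.linalg.lstsq(np.c_[d1,-d2],o2-o1,rcond=None)[0]
    a,b=o1+d1*t[0],o2+d2*t[1]; return ((a+b)/2).round(4),np.linalg.norm(a-b).round(4)
def blobs(c,color,amin=15):
    f=c["frame"]; h=cv2.cvtColor(f,cv2.COLOR_RGB2HSV).astype(int); H,S,V=h[...,0],h[...,1],h[...,2]
    m={"red":((H<5)|(H>174))&(S>190)&(V>90),"blue":(H>100)&(H<125)&(S>120)&(V>40),
       "white":(S<50)&(V>140),"dark":(V<75)&(S>60)&((H<20)|(H>170))}[color].astype(np.uint8)
    cs=cv2.findContours(m,cv2.RETR_EXTERNAL,cv2.CHAIN_APPROX_NONE)[0]
    out=[(cv2.minAreaRect(k),cv2.contourArea(k),k) for k in cs if cv2.contourArea(k)>=amin]
    return sorted(out,key=lambda o:-o[1])
E
python3 - <<'E'
from h import *
t=shot("top"); s=shot("scene")
print("headtri",tri(t,(352,233),s,(192,193)))
for n,c in(("top",t),("scene",s)):
  for col in("red","blue","dark"):
    for r,a,_ in blobs(c,col)[:8]:
        if n=="top" and col=="blue" and r[0][0]>300: continue
        print(n,col,np.round(r[0],1),np.round(r[1],1),round(r[2]),a,plane(c,r[0],{"red":.013,"blue":.028,"dark":.081}[col]))
c=shot("wrist"); cv2.imwrite("pics/w0.png",c["frame"][:,:,::-1]); print(c["mtx"].tolist(),np.round(c["hand_eye"],3).tolist())
E
```

```text
headtri (array([ 0.491 , -0.2546,  0.0603]), np.float64(0.0))
top red [348.1 235.4] [25.9 26.4] 83 422.5 [ 0.4925 -0.2537  0.013 ]
top red [202.3 194.3] [11.  10.6] 11 87.5 [0.6411 0.0828 0.013 ]
top blue [164.3 230.6] [ 9.2 42.4] 6 300.0 [0.5609 0.1775 0.028 ]
top blue [181.3 232.3] [ 9.2 44. ] 17 263.0 [0.5513 0.138  0.028 ]
top dark [524.6 403.3] [64.3 92. ] 47 287.0 [ 0.0949 -0.539   0.081 ]
top dark [ 33.8 388.4] [53.9 43.8] 31 179.0 [0.2593 0.4525 0.081 ]
top dark [  8.5 206.6] [25.4 20. ] 21 129.5 [0.6527 0.5071 0.081 ]
top dark [178.3 365.6] [24.8 11.6] 11 34.5 [0.263  0.1549 0.081 ]
top dark [260.2 361.4] [24.5 40.8] 36 32.0 [ 0.2481 -0.0147  0.081 ]
top dark [206. 362.] [26.  6.] 0 28.0 [0.2623 0.0972 0.081 ]
top dark [468.  358.9] [39.   2.2] 78 27.0 [ 0.1944 -0.4447  0.081 ]
top dark [390.1 334.4] [15.5 15.3] 48 23.0 [ 0.2645 -0.2931  0.081 ]
scene red [193.5 214. ] [18. 31.] 90 374.5 [ 0.503  -0.2546  0.013 ]
scene red [372.  243.2] [36.9 21.6] 17 147.0 [0.6194 0.1128 0.013 ]
scene blue [517.9  57. ] [83.5 47.8] 5 2555.0 [-0.3329  0.8348  0.028 ]
scene blue [ 15.5 269.5]
[... 409 characters left out ...]
1 115.8] [ 21.9 147. ] 88 827.5 [ 0.1718 -0.2851  0.081 ]
scene dark [220.2 153. ] [ 20.9 169. ] 87 303.5 [ 0.3629 -0.196   0.081 ]
scene dark [522.3 124.5] [11.8 39.9] 10 244.0 [0.2588 0.5687 0.081 ]
scene dark [ 67.4 133.2] [24.5 77.5] 77 153.0 [ 0.2512 -0.57    0.081 ]
scene dark [144.8 194.9] [22.5 10.4] 9 119.5 [ 0.5223 -0.3474  0.081 ]
scene dark [185.1 193.3] [23.8 10.7] 24 116.0 [ 0.5209 -0.2653  0.081 ]
scene dark [485.  150.8] [50.3 19.4] 21 103.0 [0.3826 0.4233 0.081 ]
[[325.19226210127806, 0.0, 280.3230976845024], [0.0, 325.19226210127806, 206.65886112528025], [0.0, 0.0, 1.0]] [[-0.0, 0.966, 0.259, 0.065], [1.0, 0.0, 0.0, -0.0], [0.0, 0.259, -0.966, -0.127], [0.0, 0.0, 0.0, 1.0]]
```

Emit:
{"op": "step_arm", "data": {
  "plan": [
    {"jaw": 8.5,"slide": [-3.45,-1.65,0],"rotation": [0,0,0]},
    {"jaw": 8.5,"slide": [-3.45,-1.65,0],"rotation": [0,0,0]},
    {"jaw": 8.5,"slide": [-3.45,-1.65,0],"rotation": [0,0,0]},
    {"jaw": 8.5,"slide": [-3.45,-1.65,0],"rotation": [0,0,0]},
    {"jaw": 8.5,"slide": [-3.45,-1.65,0],"rotation": [0,0,0]},
    {"jaw": 8.5,"slide": [-3.45,-1.65,0],"rotation": [0,0,0]},
    {"jaw": 8.5,"slide": [-3.45,-1.65,0.5],"rotation": [0,0,0]},
    {"jaw": 8.5,"slide": [-3.45,-1.65,0.5],"rotation": [0,0,0]},
    {"jaw": 8.5,"slide": [-3.45,-1.65,0.5],"rotation": [0,0,0]},
    {"jaw": 8.5,"slide": [-3.45,-1.65,0.5],"rotation": [0,0,0]}
  ]
}}

```text
clock: 1.08
ee_pos: [0.4718, 0.2118, 0.2253]
eef_rot: [180.0, 0.0, 156.2]
wrist_force: [0.5, -0.3, -0.1]
grip_width: 0.0852
finger_force: 0.0
```

Emit:
{"op": "step_arm", "data": {
  "plan": [
    {"jaw": 8.5,"slide": [-3.45,-1.65,0.5],"rotation": [0,0,0]},
    {"jaw": 8.5,"slide": [-3.45,-1.65,0.5],"rotation": [0,0,0]},
    {"jaw": 8.5,"slide": [0,0,0],"rotation": [0,0,7]},
    {"jaw": 8.5,"slide": [0,0,0],"rotation": [0,0,7]},
    {"jaw": 8.5,"slide": [0,0,0],"rotation": [0,0,7]},
    {"jaw": 8.5,"slide": [0,0,0],"rotation": [0,0,7]},
    {"jaw": 8.5,"slide": [0,0,0],"rotation": [0,0,7]},
    {"jaw": 8.5,"slide": [0,0,0],"rotation": [0,0,7]},
    {"jaw": 8.5,"slide": [0,0,0],"rotation": [0,0,7]},
    {"jaw": 8.5,"slide": [0,0,0],"rotation": [0,0,7]}
  ]
}}

```text
clock: 1.92
ee_pos: [0.5206, 0.1554, 0.2151]
eef_rot: [-180.0, -0.0, 99.9]
wrist_force: [0.0, 0.5, -0.3]
grip_width: 0.0852
finger_force: 0.0
```

Run:
```python
from h import *
s=get_state(); print(s["clock"],s["ee_pos"],s["eef_rot"],s["q"])
c=shot("wrist"); cv2.imwrite("pics/w1.png",c["frame"][:,:,::-1])
np.save("pics/w1.npy",{k:c[k] for k in("frame","mtx","W","fish")},allow_pickle=True)
for col in("red","blue"):
    for r,a,_ in blobs(c,col,40)[:6]: print(col,np.round(r[0],1),np.round(r[1],1),round(r[2]),a)
```

```text
1.9167 [0.52058838 0.15543126 0.21514742] [-1.79980724e+02 -4.47059872e-03  9.98982636e+01] [-38.61028575  19.05906404  26.53842102  91.32274061  -8.8442703
  71.72616983  -0.64671168]
red [379.5 252.5] [ 9.4 72.7] 30 342.5
blue [309.9 206.6] [106.2  23.2] 31 2311.0
blue [328.3 171.7] [108.5  22.8] 21 1857.5
```

View pics/w1.png

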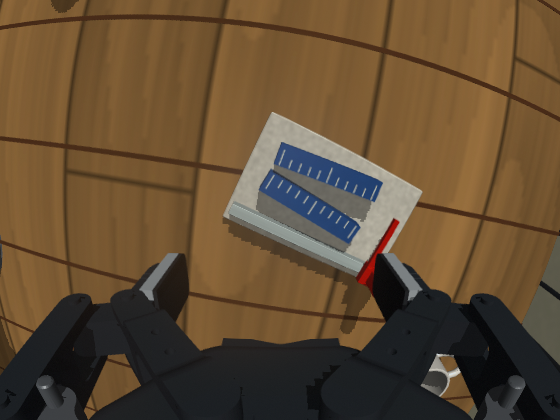

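The wrist view shows the gauge lying at a tilt. The jaw tops are at (328,172) and (310,207), with the wide end on the right, and the red pointer bar is at (380,252).

```bash
cat > gauge.py <<'E'
from h import *
import sys
def gauge(c,z=.028):
    P=[]
    for r,a,k in [b for b in blobs(c,"blue",400)][:2]:
        w=np.array([plane(c,p[0],z)[:2] for p in cv2.convexHull(k)])*1000
        rect=cv2.minAreaRect(w.astype(np.float32)); b=cv2.boxPoints(rect)
        print("jaw",np.round(rect[0],1),np.round(rect[1],1),np.round(rect[2],1)); P.append((np.array(rect[0]),b))
    ax=[]
    for ctr,b in P:
        e=b[1]-b[0]; f=b[2]-b[1]; e=e if np.linalg.norm(e)>np.linalg.norm(f) else f
        e=e/np.linalg.norm(e); ax.append(e if e[0]<0 else -e)
    X=ax[0]+ax[1]; X/=np.linalg.norm(X); Y=np.array([-X[1],X[0]])
    print("angle between",np.degrees(np.arccos(ax[0]@ax[1])).round(2))
    pts=[(p@X,p@Y) for p,_ in P]; L=max(pts,key=lambda p:p[1]); Rr=min(pts,key=lambda p:p[1])
    # jaw centre at gauge x=15, dist between centres = 19+22/cos
    xm=(L[0]+Rr[0])/2; ym=(L[1]+Rr[1])/2
    print("centre sep",L[1]-Rr[1],"expect",19+22/np.cos(np.radians(5.71)),"dx",L[0]-Rr[0])
    O=X*(xm-15)+Y*ym
    print("gauge O",O.round(1),"X",X.round(4),"yaw",np.degrees(np.arctan2(X[1],X[0])).round(2)); return O,X,Y
E
python3 - <<'E'
from gauge import *
c=np.load("pics/w1.npy",allow_pickle=True).item()
O,X,Y=gauge(c)
for r,a,k in blobs(c,"red",40)[:1]:
    w=np.array([plane(c,p[0],.036)[:2] for p in k])*1000-O
    g=np.c_[w@X,w@Y]; print("pointer",g.min(0),g.max(0)); b=cv2.boxPoints(cv2.minAreaRect(g.astype(np.float32))); print(b)
E
```

```text
jaw [555.1 141. ] [ 23.8 109.8] 68.1
jaw [566.2 179.3] [ 22.3 109.6] 79.6
angle between 11.4
centre sep 39.9413402429127 expect 41.1097034792384 dx -0.07826118309185404
gauge O [575.1 156. ] X [-0.9605  0.2782] yaw 163.85
pointer [-78.80676943  -8.60776312] [-66.82369255  70.14818486]
[[-78.81649   69.84199 ]
 [-75.669655  -8.867522]
 [-64.116585  -8.405624]
 [-67.26342   70.30389 ]]
```

Emit:
{"op": "step_arm", "data": {
  "plan": [
    {"jaw": 8.5,"slide": [-4.0,-1.0,0],"rotation": [0,0,0]},
    {"jaw": 8.5,"slide": [-4.0,-1.0,0],"rotation": [0,0,0]},
    {"jaw": 8.5,"slide": [-4.0,-1.0,0],"rotation": [0,0,0]},
    {"jaw": 8.5,"slide": [-4.0,-1.0,0],"rotation": [0,0,0]},
    {"jaw": 8.5,"slide": [-4.0,-1.0,0],"rotation": [0,0,0]},
    {"jaw": 8.5,"slide": [-4.0,-1.0,0],"rotation": [0,0,0]},
    {"jaw": 8.5,"slide": [-4.0,-1.0,0],"rotation": [0,0,0]},
    {"jaw": 8.5,"slide": [-4.0,-1.0,0],"rotation": [0,0,0]},
    {"jaw": 8.5,"slide": [-4.0,-1.0,0],"rotation": [0,0,0]},
    {"jaw": 8.5,"slide": [-4.0,-1.0,0],"rotation": [0,0,0]}
  ]
}}

```text
clock: 2.8
ee_pos: [0.4931, -0.2577, 0.2154]
eef_rot: [180.0, -0.0, 100.4]
wrist_force: [1.0, -0.3, -0.4]
grip_width: 0.0854
finger_force: 0.0
```

Emit:
{"op": "step_arm", "data": {
  "plan": [
    {"jaw": 8.5,"slide": [0,0,0.5],"rotation": [0,0,0]},
    {"jaw": 8.5,"slide": [0,0,0],"rotation": [0,0,0]}
  ]
}}

```text
clock: 2.97
ee_pos: [0.4913, -0.2599, 0.2097]
eef_rot: [-179.9, 0.1, 99.9]
wrist_force: [0.4, 1.3, -0.2]
grip_width: 0.0851
finger_force: 0.0
```

Run:
```python
from h import *
s=get_state(); print(s["clock"],s["ee_pos"],s["eef_rot"])
c=shot("wrist"); cv2.imwrite("pics/w2.png",cv2.resize(c["frame"][100:320,160:420,::-1],None,fx=3,fy=2.7,interpolation=2) if 0 else cv2.resize(c["frame"][100:300,160:420,::-1],None,fx=3,fy=3,interpolation=2))
np.save("pics/w2.npy",{k:c[k] for k in("frame","mtx","W","fish")},allow_pickle=True)
for col in("red","dark"):
    for r,a,_ in blobs(c,col,40)[:6]: print(col,np.round(r[0],1),np.round(r[1],1),round(r[2]),a)
```

```text
2.9667 [ 0.49132453 -0.2599227   0.20968845] [-1.79885969e+02  6.49865622e-02  9.99119106e+01]
red [286.2 181.4] [64.5 63.1] 11 2722.0
dark [179.6 302.2] [93.6 40.9] 71 1485.5
dark [ 14.3 299.4] [96.9 16.6] 75 234.5
dark [380.1 273.2] [13.  40.4] 6 225.0
dark [501.9 129.6] [45.7 35.4] 17 222.0
dark [ 86.4 314.6] [ 9.2 30.5] 34 156.0
dark [256.5 270.5] [ 5.1 36.3] 26 81.0
```

View pics/w2.png

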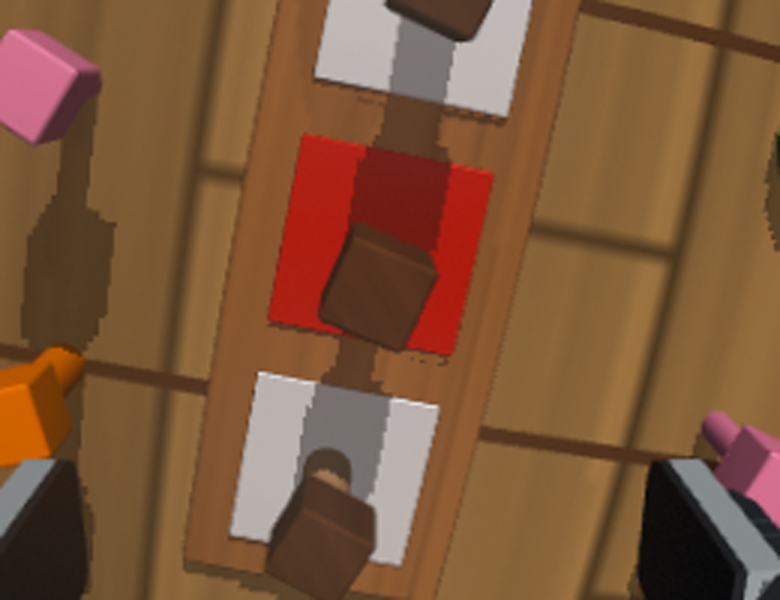

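The crop shows the red pad's peg head with its top face at corners of about (353,240), (437,275), (400,348) and (322,308), turned about 27° in the image.

Run:
```python
from h import *
c=np.load("pics/w2.npy",allow_pickle=True).item()
q=np.array([(353,240),(437,275),(400,348),(322,308)])/3+[160,100]
w=np.array([plane(c,p,.081)[:2] for p in q]); print(w, "ctr",w.mean(0),"sides",np.linalg.norm(np.roll(w,-1,0)-w,axis=1))
for i in range(4):
    e=w[(i+1)%4]-w[i]; print(np.degrees(np.arctan2(e[1],e[0]))%90)
r,a,k=blobs(c,"red",40)[0]
b=np.array([plane(c,p,.013)[:2] for p in cv2.convexHull(k)[:,0]])*1000
print("pad",cv2.minAreaRect(b.astype(np.float32)))
f=cv2.cvtColor(c["frame"],cv2.COLOR_RGB2HSV); print(f[198,286],f[178,292],f[190,270],f[240,270])
```

```text
[[ 0.4862 -0.2423]
 [ 0.5101 -0.2478]
 [ 0.504  -0.2697]
 [ 0.4811 -0.2622]] ctr [ 0.49535 -0.2555 ] sides [0.02452468 0.02273368 0.02409689 0.02054313]
77.04040507383984
74.43541636139264
71.86581366132145
75.62553271869469
pad ((496.297119140625, -255.21788024902344), (65.15451049804688, 64.974609375), 88.41980743408203)
[ 11 163  83] [  2 210 113] [  4 205 108] [ 10  19 119]
```

Emit:
{"op": "step_arm", "data": {
  "plan": [
    {"jaw": 8.5,"slide": [0.36,0.49,1.5],"rotation": [0,0,0]},
    {"jaw": 8.5,"slide": [0,0,1.5],"rotation": [0,0,6.25]},
    {"jaw": 8.5,"slide": [0,0,1.5],"rotation": [0,0,6.25]},
    {"jaw": 8.5,"slide": [0,0,1.5],"rotation": [0,0,6.25]},
    {"jaw": 8.5,"slide": [0,0,0],"rotation": [0,0,6.25]},
    {"jaw": 8.5,"slide": [0,0,0],"rotation": [0,0,0]}
  ]
}}

```text
clock: 3.52
ee_pos: [0.498, -0.2483, 0.149]
eef_rot: [-179.8, -0.1, 75.5]
wrist_force: [-0.5, 0.3, -0.1]
grip_width: 0.085
finger_force: 0.0
```

Run:
```python
from h import *
s=get_state(); print(s["clock"],s["ee_pos"],s["eef_rot"])
c=shot("wrist"); cv2.imwrite("pics/w3.png",cv2.resize(c["frame"][120:320,160:420,::-1],None,fx=3,fy=3,interpolation=2))
np.save("pics/w3.npy",{k:c[k] for k in("frame","mtx","W","fish")},allow_pickle=True)
```

```text
3.5167 [ 0.49801792 -0.24827474  0.14897635] [-1.79838831e+02 -1.03699932e-01  7.54514327e+01]
```

View pics/w3.png

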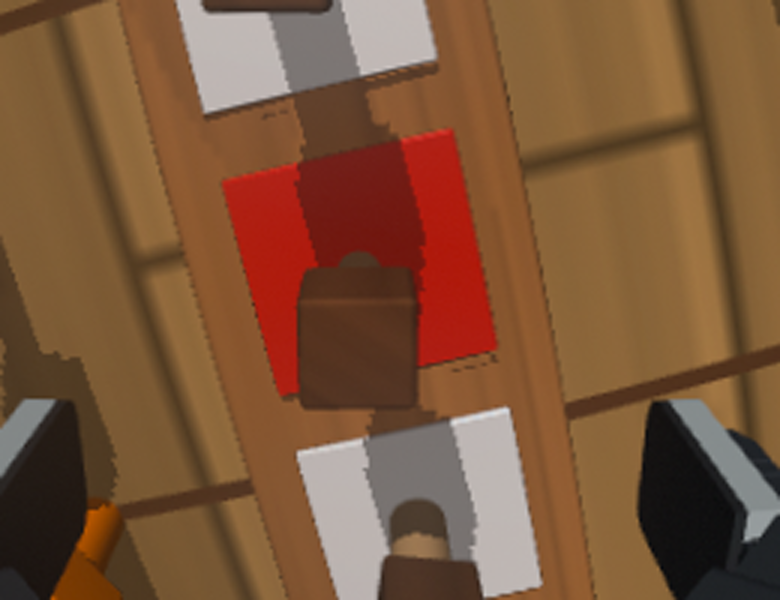

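The head is now square to the image, with its top-face corners at about (299,302), (416,302), (418,408) and (301,406).

Run:
```python
from h import *
c2=np.load("pics/w2.npy",allow_pickle=True).item();c=np.load("pics/w3.npy",allow_pickle=True).item()
q2=np.array([(353,240),(437,275),(400,348),(322,308)])/3+[160,100]
q=np.array([(299,302),(416,302),(418,408),(301,406)])/3+[160,120]
w=np.array([plane(c,p,.081)[:2] for p in q]); m=w.mean(0); print("ctr",m,"sides",np.linalg.norm(np.roll(w,-1,0)-w,axis=1))
print(tri(c,q.mean(0),c2,q2.mean(0)))
b=np.array([plane(c,p,.013)[:2] for p in cv2.convexHull(blobs(c,"red")[0][2])[:,0]])*1000; print("pad",cv2.minAreaRect(b.astype(np.float32)))
s=get_state(); Rm=R.from_euler("xyz",s["eef_rot"],degrees=True).as_matrix()
print("tool delta cm",Rm.T@(np.r_[m,.062]-s["ee_pos"])*100)
```

```text
ctr [ 0.4957  -0.25625] sides [0.02456929 0.02436144 0.02554936 0.02376973]
(array([ 0.4956, -0.2557,  0.0809]), np.float64(0.0007))
pad ((496.53497314453125, -254.96420288085938), (65.39812469482422, 64.972900390625), 88.39857482910156)
tool delta cm [-0.77521255 -0.07924712  8.78313355]
```

Emit:
{"op": "step_arm", "data": {
  "plan": [
    {"jaw": 8.5,"slide": [-0.77,-0.08,0],"rotation": [0,0,0]},
    {"jaw": 8.5,"slide": [0,0,2],"rotation": [0,0,0]},
    {"jaw": 8.5,"slide": [0,0,2],"rotation": [0,0,0]},
    {"jaw": 8.5,"slide": [0,0,2],"rotation": [0,0,0]},
    {"jaw": 8.5,"slide": [0,0,1.4],"rotation": [0,0,0]},
    {"jaw": 8.5,"slide": [0,0,1.3],"rotation": [0,0,0]},
    {"jaw": 8.5,"slide": [0,0,0],"rotation": [0,0,0]},
    {"jaw": 8.5,"slide": [0,0,0],"rotation": [0,0,0]}
  ]
}}

```text
clock: 4.23
ee_pos: [0.4949, -0.2589, 0.0635]
eef_rot: [-180.0, -0.0, 75.3]
wrist_force: [-0.3, -0.4, 0.9]
grip_width: 0.0852
finger_force: 0.0
```

Emit:
{"op": "step_arm", "data": {
  "plan": [
    {"jaw": 4,"slide": [0,0,0],"rotation": [0,0,0]},
    {"jaw": 3.0,"slide": [0,0,0],"rotation": [0,0,0]},
    {"jaw": 2.0,"slide": [0,0,0],"rotation": [0,0,0]},
    {"jaw": 2.0,"slide": [0,0,0],"rotation": [0,0,0]},
    {"jaw": 2.0,"slide": [0,0,0],"rotation": [0,0,0]},
    {"jaw": 2.0,"slide": [0,0,0],"rotation": [0,0,0]},
    {"jaw": 2.0,"slide": [0,0,0],"rotation": [0,0,0]},
    {"jaw": 2.0,"slide": [0,0,0],"rotation": [0,0,0]}
  ]
}}

```text
clock: 4.9
ee_pos: [0.4952, -0.259, 0.0639]
eef_rot: [179.9, -0.0, 75.2]
wrist_force: [-1.0, 0.9, 4.9]
grip_width: 0.0252
finger_force: 59.0
```

Emit:
{"op": "step_arm", "data": {
  "plan": [
    {"jaw": 2,"slide": [0,0,-1],"rotation": [0,0,0]},
    {"jaw": 2,"slide": [0,0,-2],"rotation": [0,0,0]},
    {"jaw": 2,"slide": [0,0,-3],"rotation": [0,0,0]},
    {"jaw": 2,"slide": [0,0,-3],"rotation": [0,0,0]},
    {"jaw": 2,"slide": [1,0,-1],"rotation": [0,0,0]},
    {"jaw": 2,"slide": [2.5,0,0],"rotation": [0,0,0]},
    {"jaw": 2,"slide": [3.5,0,0],"rotation": [0,0,0]},
    {"jaw": 2,"slide": [3.5,0,0],"rotation": [0,0,0]},
    {"jaw": 2,"slide": [3.5,0,0],"rotation": [0,0,0]},
    {"jaw": 2,"slide": [3.5,0,0],"rotation": [0,0,0]}
  ]
}}

```text
clock: 5.73
ee_pos: [0.5395, -0.0881, 0.1637]
eef_rot: [180.0, -0.0, 75.2]
wrist_force: [0.4, -0.6, -1.2]
grip_width: 0.0254
finger_force: 58.9
```

Emit:
{"op": "step_arm", "data": {
  "plan": [
    {"jaw": 2,"slide": [3.5,0,0],"rotation": [0,0,0]},
    {"jaw": 2,"slide": [3.5,0,0],"rotation": [0,0,0]},
    {"jaw": 2,"slide": [3.5,0,0],"rotation": [0,0,0]},
    {"jaw": 2,"slide": [3.5,0,0],"rotation": [0,0,0]},
    {"jaw": 2,"slide": [3.5,0,0],"rotation": [0,0,0]},
    {"jaw": 2,"slide": [3.5,-0.2,0],"rotation": [0,0,0]},
    {"jaw": 2,"slide": [2.0,-0.2,0],"rotation": [0,0,0]},
    {"jaw": 2,"slide": [0.5,0,0],"rotation": [0,0,1.35]},
    {"jaw": 2,"slide": [0,0,0],"rotation": [0,0,0]},
    {"jaw": 2,"slide": [0,0,0],"rotation": [0,0,0]}
  ]
}}

```text
clock: 6.57
ee_pos: [0.5953, 0.1381, 0.1633]
eef_rot: [180.0, 0.1, 73.9]
wrist_force: [-0.1, -2.0, 0.3]
grip_width: 0.0253
finger_force: 58.9
```

Run:
```python
from gauge import *
s=get_state(); print(s["clock"],s["ee_pos"],s["eef_rot"],s["wrist_force"])
c=shot("wrist"); cv2.imwrite("pics/w4.png",c["frame"][:,:,::-1])
np.save("pics/w4.npy",{k:c[k] for k in("frame","mtx","W","fish")},allow_pickle=True)
gauge(c)
```

```text
6.5667 [0.59528291 0.13814861 0.16325427] [1.79999515e+02 7.77277544e-02 7.39292829e+01] [-0.06993093 -1.96923464  0.28699186]
jaw [556.2 141.2] [ 25.9 108.6] 68.9
jaw [566.5 179.4] [ 22.7 109.1] 79.7
angle between 10.88
centre sep 39.590831362413155 expect 41.1097034792384 dx -0.4087841031887365
gauge O [575.8 156.2] X [-0.9627  0.2706] yaw 164.3
```

View pics/w4.png

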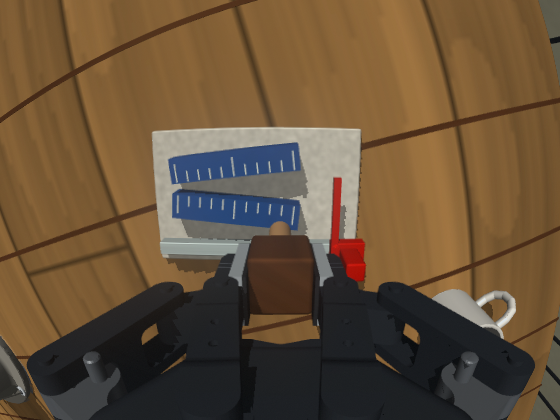

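The view shows the peg hanging in the grip with its head at (281,275) and shank foot near (281,230). The slot is between the jaws at (235,190), and the pointer is at (340,225) with its knob at (350,258).

Run:
```python
from h import *
c=np.load("pics/w4.npy",allow_pickle=True).item()
f=c["frame"].astype(int); print([(r,*f[r,262:300].mean(0).astype(int)) for r in range(228,324,2)])
s=get_state(); Rm=R.from_euler("xyz",s["eef_rot"],degrees=True).as_matrix(); p=s["ee_pos"]
for r in (236,240,244,248,252,256,308,312,316): print(r,[ (Rm.T@(plane(c,(281,r),z)-p)*1000).round(1)[:2].tolist() for z in (p[2]+.017,p[2]-.011)])
```

```text
[(228, np.int64(107), np.int64(95), np.int64(87)), (230, np.int64(117), np.int64(101), np.int64(84)), (232, np.int64(121), np.int64(103), np.int64(83)), (234, np.int64(121), np.int64(103), np.int64(83)), (236, np.int64(69), np.int64(48), np.int64(38)), (238, np.int64(68), np.int64(47), np.int64(37)), (240, np.int64(68), np.int64(47), np.int64(37)), (242, np.int64(68), np.int64(47), np.int64(36)), (244, np.int64(68), np.int64(46), np.int64(35)), (246, np.int64(68), np.int64(46), np.int64(35)), (248, np.int64(68), np.int64(46), np.int64(35)), (250, np.int64(68), np.int64(46), np.int64(34)), (252, np.int64(68), np.int64(46), np.int64(34)), (254, np.int64(68), np.int64(46), np.int64(34)), (256, np.int64(69), np.int64(45), np.int64(33)), (258, np.int64(79), np.int64(51), np.int64(35)), (260, np.int64(92), np.int64(59), np.int64(38)), (262, np.int64(83), np.int64(53), np.int64(35)), (264, np.int64(76), np.int64(49), np.int64(33)), (266, np.int64(76), np.int64(49), np.int64(33)), (268, np.int64(76), np.int64(49), np.int64(32)), (270, np.int64(76), np.int64(48), np.int64(32)), (272, np.int64
[... 841 characters left out ...]
.int64(43), np.int64(26)), (308, np.int64(70), np.int64(43), np.int64(26)), (310, np.int64(69), np.int64(43), np.int64(25)), (312, np.int64(67), np.int64(41), np.int64(25)), (314, np.int64(73), np.int64(51), np.int64(30)), (316, np.int64(123), np.int64(90), np.int64(51)), (318, np.int64(117), np.int64(84), np.int64(48)), (320, np.int64(106), np.int64(74), np.int64(43)), (322, np.int64(97), np.int64(66), np.int64(38))]
236 [[25.7, 0.2], [15.5, 0.3]]
240 [[24.3, 0.2], [13.5, 0.3]]
244 [[22.7, 0.2], [11.6, 0.3]]
248 [[21.1, 0.3], [9.6, 0.3]]
252 [[19.5, 0.2], [7.6, 0.3]]
256 [[17.9, 0.3], [5.6, 0.3]]
308 [[-5.0, 0.3], [-23.0, 0.4]]
312 [[-7.0, 0.3], [-25.5, 0.5]]
316 [[-8.9, 0.3], [-28.0, 0.5]]
```

Emit:
{"op": "step_arm", "data": {
  "plan": [
    {"jaw": 2,"slide": [0.82,0,0],"rotation": [0,0,0]},
    {"jaw": 2,"slide": [0,0,2],"rotation": [0,0,0]},
    {"jaw": 2,"slide": [0,0,2],"rotation": [0,0,0]},
    {"jaw": 2,"slide": [0,0,1.5],"rotation": [0,0,0]},
    {"jaw": 2,"slide": [0,0,1],"rotation": [0,0,0]},
    {"jaw": 2,"slide": [0,0,0.5],"rotation": [0,0,0]},
    {"jaw": 2,"slide": [0,0,0],"rotation": [0,0,0]},
    {"jaw": 2,"slide": [0,0,0],"rotation": [0,0,0]}
  ]
}}

```text
clock: 7.28
ee_pos: [0.5983, 0.1462, 0.0939]
eef_rot: [179.9, -0.0, 73.9]
wrist_force: [0.0, 1.4, -0.1]
grip_width: 0.0251
finger_force: 58.8
```

```bash
cat > g.py <<'E'
from h import *
s=get_state(); O=np.array([575.2,155.6]);X=np.array([-.9608,.2773]);Y=np.array([-.2773,-.9608])
p=s["ee_pos"]*1000; t=p[:2]+3*np.array([.277,.961])-O; F=s["wrist_force"]
print("t",s["clock"],"peg x,y",(t@X).round(1),(t@Y).round(1),"foot",(p[2]-51).round(1),"F gx,gy,z",(F[:2]@X).round(2),(F[:2]@Y).round(2),F[2].round(2))
E
python3 g.py; python3 -c "
from h import *
c=shot('scene'); cv2.imwrite('pics/s5.png',cv2.resize(c['frame'][170:290,320:450,::-1],None,fx=5,fy=5,interpolation=2))"
```

```text
t 7.2833 peg x,y -24.8 -0.4 foot 42.9 F gx,gy,z 0.37 -1.33 -0.14
```

View pics/s5.png

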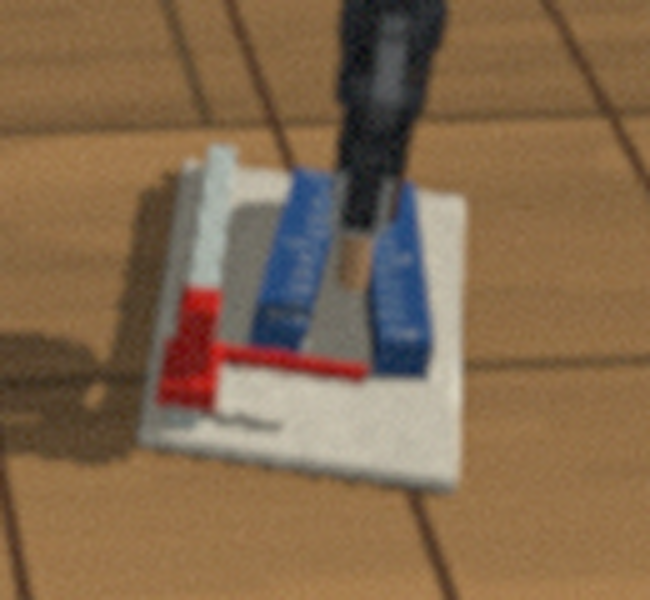

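The scene crop shows the shank foot at (352,287), just above the slot between the blue jaws. The pointer bar is at (290,360).

Run:
```python
from h import *
c=shot("scene");O=np.array([575.2,155.6]);X=np.array([-.9608,.2773]);Y=np.array([-.2773,-.9608])
for n,px,z in (("foot",(390.4,227),.043),("rj top mouth L",(320+375/5,170+342/5),.028),("lj top mouth R",(320+302/5,170+320/5),.028),("bar tip",(320+365/5,170+372/5),.033)):
    w=plane(c,px,z)[:2]*1000-O; print(n,w@X,w@Y)
```

```text
foot -31.104899999999937 -2.940469999999971
rj top mouth L -46.81478999999991 -14.864469999999987
lj top mouth R -39.407539999999955 14.647260000000012
bar tip -72.52512999999996 -11.252000000000004
```

Emit:
{"op": "step_arm", "data": {
  "plan": [
    {"jaw": 2,"slide": [-0.07,0,0.5],"rotation": [0,0,0]},
    {"jaw": 2,"slide": [0,0,0.6],"rotation": [0,0,0]},
    {"jaw": 2,"slide": [0,0,0.6],"rotation": [0,0,0]},
    {"jaw": 2,"slide": [0,0,0.5],"rotation": [0,0,0]},
    {"jaw": 2,"slide": [0,0,0.4],"rotation": [0,0,0]},
    {"jaw": 2,"slide": [0,0,0.2],"rotation": [0,0,0]},
    {"jaw": 2,"slide": [0,0,0.2],"rotation": [0,0,0]},
    {"jaw": 2,"slide": [0,0,0],"rotation": [0,0,0]},
    {"jaw": 2,"slide": [0,0,0],"rotation": [0,0,0]}
  ]
}}

```text
clock: 8.13
ee_pos: [0.5977, 0.1458, 0.0633]
eef_rot: [180.0, -0.0, 73.9]
wrist_force: [0.5, 0.1, -1.2]
grip_width: 0.0251
finger_force: 58.8
```

```bash
python3 g.py
```

```text
t 8.1333 peg x,y -24.3 0.2 foot 12.3 F gx,gy,z -0.46 -0.19 -1.24
```

Emit:
{"op": "step_arm", "data": {
  "plan": [
    {"jaw": 2,"slide": [0,0,0.2],"rotation": [0,0,0]},
    {"jaw": 2,"slide": [0,-0.4,0],"rotation": [0,0,0]},
    {"jaw": 2,"slide": [0,-0.4,0],"rotation": [0,0,0]},
    {"jaw": 2,"slide": [0,-0.4,0],"rotation": [0,0,0]},
    {"jaw": 2,"slide": [0,-0.4,0],"rotation": [0,0,0]},
    {"jaw": 2,"slide": [0,-0.4,0],"rotation": [0,0,0]},
    {"jaw": 2,"slide": [0,0,0],"rotation": [0,0,0]},
    {"jaw": 2,"slide": [0,0,0],"rotation": [0,0,0]}
  ]
}}

```text
clock: 8.8
ee_pos: [0.5781, 0.1517, 0.0614]
eef_rot: [-180.0, -0.0, 73.9]
wrist_force: [-0.1, 0.8, -1.5]
grip_width: 0.0253
finger_force: 58.9
```

```bash
python3 g.py
```

```text
t 8.8 peg x,y -3.8 -0.0 foot 10.4 F gx,gy,z 0.35 -0.75 -1.52
```

Emit:
{"op": "step_arm", "data": {
  "plan": [
    {"jaw": 2,"slide": [0,-0.15,0],"rotation": [0,0,0]},
    {"jaw": 2,"slide": [0,-0.15,0],"rotation": [0,0,0]},
    {"jaw": 2,"slide": [0,-0.15,0],"rotation": [0,0,0]},
    {"jaw": 2,"slide": [0,-0.15,0],"rotation": [0,0,0]},
    {"jaw": 2,"slide": [0,0,0],"rotation": [0,0,0]},
    {"jaw": 2,"slide": [0,0,0],"rotation": [0,0,0]}
  ]
}}

```text
clock: 9.3
ee_pos: [0.5725, 0.1531, 0.0613]
eef_rot: [-180.0, 0.0, 73.9]
wrist_force: [0.3, -0.3, 0.2]
grip_width: 0.0251
finger_force: 58.9
```

Emit:
{"op": "step_arm", "data": {
  "plan": [
    {"jaw": 2,"slide": [0,-0.1,0],"rotation": [0,0,0]},
    {"jaw": 2,"slide": [0,-0.1,0],"rotation": [0,0,0]},
    {"jaw": 2,"slide": [0,-0.1,0],"rotation": [0,0,0]},
    {"jaw": 2,"slide": [0,0,0],"rotation": [0,0,0]},
    {"jaw": 2,"slide": [0,0,0],"rotation": [0,0,0]}
  ]
}}

```text
clock: 9.72
ee_pos: [0.5697, 0.1539, 0.0613]
eef_rot: [180.0, -0.0, 73.9]
wrist_force: [0.6, -0.3, -0.5]
grip_width: 0.0254
finger_force: 58.9
```

```bash
python3 g.py
```

```text
t 9.7167 peg x,y 4.9 0.2 foot 10.3 F gx,gy,z -0.62 0.09 -0.51
```

Emit:
{"op": "step_arm", "data": {
  "plan": [
    {"jaw": 2,"slide": [0,-0.1,0],"rotation": [0,0,0]},
    {"jaw": 2,"slide": [0,-0.1,0],"rotation": [0,0,0]},
    {"jaw": 2,"slide": [0,-0.1,0],"rotation": [0,0,0]},
    {"jaw": 2,"slide": [0,0,0],"rotation": [0,0,0]},
    {"jaw": 2,"slide": [0,0,0],"rotation": [0,0,0]}
  ]
}}

```text
clock: 10.13
ee_pos: [0.5667, 0.1548, 0.0613]
eef_rot: [-180.0, -0.0, 73.9]
wrist_force: [-0.4, -0.4, -0.6]
grip_width: 0.0255
finger_force: 58.9
```

Emit:
{"op": "step_arm", "data": {
  "plan": [
    {"jaw": 2,"slide": [0,-0.1,0],"rotation": [0,0,0]},
    {"jaw": 2,"slide": [0,-0.1,0],"rotation": [0,0,0]},
    {"jaw": 2,"slide": [0,0,0],"rotation": [0,0,0]},
    {"jaw": 2,"slide": [0,0,0],"rotation": [0,0,0]}
  ]
}}

```text
clock: 10.47
ee_pos: [0.5649, 0.1553, 0.0613]
eef_rot: [180.0, -0.0, 73.9]
wrist_force: [0.1, -0.2, -1.2]
grip_width: 0.0253
finger_force: 58.9
```

```bash
python3 g.py
```

```text
t 10.4667 peg x,y 9.9 0.1 foot 10.3 F gx,gy,z -0.18 0.17 -1.21
```

Emit:
{"op": "step_arm", "data": {
  "plan": [
    {"jaw": 2,"slide": [0,-0.1,0],"rotation": [0,0,0]},
    {"jaw": 2,"slide": [0,-0.1,0],"rotation": [0,0,0]},
    {"jaw": 2,"slide": [0,0,0],"rotation": [0,0,0]},
    {"jaw": 2,"slide": [0,0,0],"rotation": [0,0,0]}
  ]
}}

```text
clock: 10.8
ee_pos: [0.5629, 0.1559, 0.0613]
eef_rot: [-180.0, -0.0, 73.9]
wrist_force: [0.1, 0.4, -0.3]
grip_width: 0.0251
finger_force: 58.9
```

Emit:
{"op": "step_arm", "data": {
  "plan": [
    {"jaw": 2,"slide": [0,-0.1,0],"rotation": [0,0,0]},
    {"jaw": 2,"slide": [0,-0.1,0],"rotation": [0,0,0]},
    {"jaw": 2,"slide": [0,0,0],"rotation": [0,0,0]},
    {"jaw": 2,"slide": [0,0,0],"rotation": [0,0,0]}
  ]
}}

```text
clock: 11.13
ee_pos: [0.561, 0.1564, 0.0613]
eef_rot: [-180.0, -0.0, 73.9]
wrist_force: [0.3, -0.4, 0.1]
grip_width: 0.025
finger_force: 58.9
```

```bash
python3 g.py
```

```text
t 11.1333 peg x,y 13.9 0.1 foot 10.3 F gx,gy,z -0.38 0.31 0.11
```

Emit:
{"op": "step_arm", "data": {
  "plan": [
    {"jaw": 2,"slide": [0,-0.1,0],"rotation": [0,0,0]},
    {"jaw": 2,"slide": [0,-0.1,0],"rotation": [0,0,0]},
    {"jaw": 2,"slide": [0,-0.1,0],"rotation": [0,0,0]},
    {"jaw": 2,"slide": [0,0,0],"rotation": [0,0,0]},
    {"jaw": 2,"slide": [0,0,0],"rotation": [0,0,0]}
  ]
}}

```text
clock: 11.55
ee_pos: [0.5581, 0.1573, 0.0613]
eef_rot: [-180.0, -0.0, 73.9]
wrist_force: [0.5, -0.5, -0.8]
grip_width: 0.0249
finger_force: 58.9
```

Emit:
{"op": "step_arm", "data": {
  "plan": [
    {"jaw": 2,"slide": [0,-0.1,0],"rotation": [0,0,0]},
    {"jaw": 2,"slide": [0,-0.1,0],"rotation": [0,0,0]},
    {"jaw": 2,"slide": [0,0,0],"rotation": [0,0,0]},
    {"jaw": 2,"slide": [0,0,0],"rotation": [0,0,0]}
  ]
}}

```text
clock: 11.88
ee_pos: [0.5562, 0.1578, 0.0613]
eef_rot: [180.0, -0.0, 73.9]
wrist_force: [-1.1, 0.2, -0.1]
grip_width: 0.0251
finger_force: 58.9
```

```bash
python3 g.py
```

```text
t 11.8833 peg x,y 18.9 0.2 foot 10.3 F gx,gy,z 1.15 0.12 -0.13
```

Nearing the possible 23 mm wedge point, so shorter calls.

Emit:
{"op": "step_arm", "data": {
  "plan": [
    {"jaw": 2,"slide": [0,-0.1,0],"rotation": [0,0,0]},
    {"jaw": 2,"slide": [0,-0.05,0],"rotation": [0,0,0]},
    {"jaw": 2,"slide": [0,0,0],"rotation": [0,0,0]},
    {"jaw": 2,"slide": [0,0,0],"rotation": [0,0,0]}
  ]
}}

```text
clock: 12.22
ee_pos: [0.5548, 0.1582, 0.0613]
eef_rot: [180.0, -0.0, 73.9]
wrist_force: [-1.3, 1.3, 0.1]
grip_width: 0.0251
finger_force: 58.9
```

Emit:
{"op": "step_arm", "data": {
  "plan": [
    {"jaw": 2,"slide": [0,-0.1,0],"rotation": [0,0,0]},
    {"jaw": 2,"slide": [0,0,0],"rotation": [0,0,0]},
    {"jaw": 2,"slide": [0,0,0],"rotation": [0,0,0]}
  ]
}}

```text
clock: 12.47
ee_pos: [0.5538, 0.1585, 0.0613]
eef_rot: [-180.0, -0.0, 73.9]
wrist_force: [-0.9, -0.8, -0.2]
grip_width: 0.0251
finger_force: 58.9
```

```bash
python3 g.py
```

```text
t 12.4667 peg x,y 21.4 0.2 foot 10.3 F gx,gy,z 0.63 1.02 -0.22
```

Emit:
{"op": "step_arm", "data": {
  "plan": [
    {"jaw": 2,"slide": [0,-0.1,0],"rotation": [0,0,0]},
    {"jaw": 2,"slide": [0,0,0],"rotation": [0,0,0]},
    {"jaw": 2,"slide": [0,0,0],"rotation": [0,0,0]}
  ]
}}

```text
clock: 12.72
ee_pos: [0.5528, 0.1587, 0.0613]
eef_rot: [-180.0, -0.0, 73.9]
wrist_force: [0.2, 0.5, -0.3]
grip_width: 0.0253
finger_force: 58.9
```

Emit:
{"op": "step_arm", "data": {
  "plan": [
    {"jaw": 2,"slide": [0,-0.1,0],"rotation": [0,0,0]},
    {"jaw": 2,"slide": [0,0,0],"rotation": [0,0,0]},
    {"jaw": 2,"slide": [0,0,0],"rotation": [0,0,0]}
  ]
}}

```text
clock: 12.97
ee_pos: [0.5518, 0.1591, 0.0613]
eef_rot: [-180.0, 0.0, 73.9]
wrist_force: [0.3, 0.3, -0.3]
grip_width: 0.0255
finger_force: 58.9
```

Emit:
{"op": "step_arm", "data": {
  "plan": [
    {"jaw": 2,"slide": [0,-0.1,0],"rotation": [0,0,0]},
    {"jaw": 2,"slide": [0,0,0],"rotation": [0,0,0]},
    {"jaw": 2,"slide": [0,0,0],"rotation": [0,0,0]}
  ]
}}

```text
clock: 13.22
ee_pos: [0.5509, 0.1593, 0.0613]
eef_rot: [180.0, -0.0, 73.9]
wrist_force: [0.5, -0.6, -0.7]
grip_width: 0.025
finger_force: 58.9
```

```bash
python3 g.py
```

```text
t 13.2167 peg x,y 24.3 0.1 foot 10.3 F gx,gy,z -0.63 0.4 -0.7
```

Emit:
{"op": "step_arm", "data": {
  "plan": [
    {"jaw": 2,"slide": [0,-0.1,0],"rotation": [0,0,0]},
    {"jaw": 2,"slide": [0,0,0],"rotation": [0,0,0]},
    {"jaw": 2,"slide": [0,0,0],"rotation": [0,0,0]}
  ]
}}

```text
clock: 13.47
ee_pos: [0.55, 0.1596, 0.0613]
eef_rot: [-180.0, -0.0, 73.9]
wrist_force: [-0.3, 0.3, -0.7]
grip_width: 0.0255
finger_force: 58.9
```

Emit:
{"op": "step_arm", "data": {
  "plan": [
    {"jaw": 2,"slide": [0,-0.1,0],"rotation": [0,0,0]},
    {"jaw": 2,"slide": [0,0,0],"rotation": [0,0,0]},
    {"jaw": 2,"slide": [0,0,0],"rotation": [0,0,0]}
  ]
}}

```text
clock: 13.72
ee_pos: [0.549, 0.1599, 0.0613]
eef_rot: [-180.0, -0.0, 73.9]
wrist_force: [-0.8, -0.1, -0.6]
grip_width: 0.0252
finger_force: 58.9
```

```bash
python3 g.py
```

```text
t 13.7167 peg x,y 26.4 0.2 foot 10.3 F gx,gy,z 0.69 0.31 -0.62
```

Past the b wedge point with no force, so it is likely the thin peg (wedge at about 47). I'll go on in 2–3 mm calls.

Emit:
{"op": "step_arm", "data": {
  "plan": [
    {"jaw": 2,"slide": [0,-0.1,0],"rotation": [0,0,0]},
    {"jaw": 2,"slide": [0,-0.1,0],"rotation": [0,0,0]},
    {"jaw": 2,"slide": [0,0,0],"rotation": [0,0,0]},
    {"jaw": 2,"slide": [0,0,0],"rotation": [0,0,0]}
  ]
}}

```text
clock: 14.05
ee_pos: [0.547, 0.1605, 0.0613]
eef_rot: [-180.0, -0.0, 73.9]
wrist_force: [0.3, 0.7, 0.1]
grip_width: 0.0249
finger_force: 58.9
```

Emit:
{"op": "step_arm", "data": {
  "plan": [
    {"jaw": 2,"slide": [0,-0.1,0],"rotation": [0,0,0]},
    {"jaw": 2,"slide": [0,-0.1,0],"rotation": [0,0,0]},
    {"jaw": 2,"slide": [0,-0.1,0],"rotation": [0,0,0]},
    {"jaw": 2,"slide": [0,0,0],"rotation": [0,0,0]},
    {"jaw": 2,"slide": [0,0,0],"rotation": [0,0,0]}
  ]
}}

```text
clock: 14.47
ee_pos: [0.5442, 0.1613, 0.0613]
eef_rot: [-180.0, -0.0, 73.9]
wrist_force: [-0.4, 0.6, -0.2]
grip_width: 0.0252
finger_force: 58.9
```

```bash
python3 g.py
```

```text
t 14.4667 peg x,y 31.4 0.1 foot 10.3 F gx,gy,z 0.57 -0.47 -0.18
```

Emit:
{"op": "step_arm", "data": {
  "plan": [
    {"jaw": 2,"slide": [0,-0.1,0],"rotation": [0,0,0]},
    {"jaw": 2,"slide": [0,-0.1,0],"rotation": [0,0,0]},
    {"jaw": 2,"slide": [0,-0.1,0],"rotation": [0,0,0]},
    {"jaw": 2,"slide": [0,-0.1,0],"rotation": [0,0,0]},
    {"jaw": 2,"slide": [0,0,0],"rotation": [0,0,0]},
    {"jaw": 2,"slide": [0,0,0],"rotation": [0,0,0]}
  ]
}}

```text
clock: 14.97
ee_pos: [0.5403, 0.1624, 0.0613]
eef_rot: [-180.0, -0.0, 73.9]
wrist_force: [0.0, 0.5, -0.4]
grip_width: 0.0255
finger_force: 58.9
```

Emit:
{"op": "step_arm", "data": {
  "plan": [
    {"jaw": 2,"slide": [0,-0.1,0],"rotation": [0,0,0]},
    {"jaw": 2,"slide": [0,-0.1,0],"rotation": [0,0,0]},
    {"jaw": 2,"slide": [0,-0.1,0],"rotation": [0,0,0]},
    {"jaw": 2,"slide": [0,-0.1,0],"rotation": [0,0,0]},
    {"jaw": 2,"slide": [0,0,0],"rotation": [0,0,0]},
    {"jaw": 2,"slide": [0,0,0],"rotation": [0,0,0]}
  ]
}}

```text
clock: 15.47
ee_pos: [0.5365, 0.1635, 0.0613]
eef_rot: [-180.0, -0.0, 73.9]
wrist_force: [0.2, 1.1, 0.6]
grip_width: 0.0251
finger_force: 58.9
```

```bash
python3 g.py
```

```text
t 15.4667 peg x,y 39.4 0.1 foot 10.3 F gx,gy,z 0.1 -1.13 0.61
```

Emit:
{"op": "step_arm", "data": {
  "plan": [
    {"jaw": 2,"slide": [0,-0.1,0],"rotation": [0,0,0]},
    {"jaw": 2,"slide": [0,-0.1,0],"rotation": [0,0,0]},
    {"jaw": 2,"slide": [0,0,0],"rotation": [0,0,0]},
    {"jaw": 2,"slide": [0,0,0],"rotation": [0,0,0]}
  ]
}}

```text
clock: 15.8
ee_pos: [0.5346, 0.164, 0.0613]
eef_rot: [-180.0, -0.0, 73.9]
wrist_force: [0.9, 0.1, -0.2]
grip_width: 0.0253
finger_force: 58.9
```

Emit:
{"op": "step_arm", "data": {
  "plan": [
    {"jaw": 2,"slide": [0,-0.1,0],"rotation": [0,0,0]},
    {"jaw": 2,"slide": [0,0,0],"rotation": [0,0,0]},
    {"jaw": 2,"slide": [0,0,0],"rotation": [0,0,0]}
  ]
}}

```text
clock: 16.05
ee_pos: [0.5336, 0.1643, 0.0613]
eef_rot: [180.0, -0.0, 73.9]
wrist_force: [0.9, -0.3, -0.1]
grip_width: 0.0249
finger_force: 58.9
```

Emit:
{"op": "step_arm", "data": {
  "plan": [
    {"jaw": 2,"slide": [0,-0.1,0],"rotation": [0,0,0]},
    {"jaw": 2,"slide": [0,0,0],"rotation": [0,0,0]},
    {"jaw": 2,"slide": [0,0,0],"rotation": [0,0,0]}
  ]
}}

```text
clock: 16.3
ee_pos: [0.5326, 0.1646, 0.0613]
eef_rot: [-180.0, -0.0, 73.9]
wrist_force: [0.8, -0.6, -0.7]
grip_width: 0.0252
finger_force: 58.9
```

```bash
python3 g.py
```

```text
t 16.3 peg x,y 43.4 0.1 foot 10.3 F gx,gy,z -0.97 0.31 -0.65
```

Now 0.5 mm steps, checking force each call.

Emit:
{"op": "step_arm", "data": {
  "plan": [
    {"jaw": 2,"slide": [0,-0.05,0],"rotation": [0,0,0]},
    {"jaw": 2,"slide": [0,-0.05,0],"rotation": [0,0,0]},
    {"jaw": 2,"slide": [0,0,0],"rotation": [0,0,0]},
    {"jaw": 2,"slide": [0,0,0],"rotation": [0,0,0]}
  ]
}}

```text
clock: 16.63
ee_pos: [0.5318, 0.1649, 0.0613]
eef_rot: [180.0, -0.0, 73.9]
wrist_force: [1.6, -0.1, -0.7]
grip_width: 0.0252
finger_force: 58.9
```

Emit:
{"op": "step_arm", "data": {
  "plan": [
    {"jaw": 2,"slide": [0,-0.05,0],"rotation": [0,0,0]},
    {"jaw": 2,"slide": [0,0,0],"rotation": [0,0,0]},
    {"jaw": 2,"slide": [0,0,0],"rotation": [0,0,0]}
  ]
}}

```text
clock: 16.88
ee_pos: [0.5313, 0.165, 0.0613]
eef_rot: [-180.0, -0.0, 73.9]
wrist_force: [-0.1, -0.2, -0.3]
grip_width: 0.0253
finger_force: 58.9
```

```bash
python3 g.py
```

```text
t 16.8833 peg x,y 44.8 0.1 foot 10.3 F gx,gy,z -0.0 0.23 -0.31
```

Emit:
{"op": "step_arm", "data": {
  "plan": [
    {"jaw": 2,"slide": [0,-0.05,0],"rotation": [0,0,0]},
    {"jaw": 2,"slide": [0,-0.05,0],"rotation": [0,0,0]},
    {"jaw": 2,"slide": [0,0,0],"rotation": [0,0,0]},
    {"jaw": 2,"slide": [0,0,0],"rotation": [0,0,0]}
  ]
}}

```text
clock: 17.22
ee_pos: [0.5303, 0.1653, 0.0613]
eef_rot: [-180.0, -0.0, 73.9]
wrist_force: [-0.4, 0.7, -0.4]
grip_width: 0.0249
finger_force: 58.9
```

Emit:
{"op": "step_arm", "data": {
  "plan": [
    {"jaw": 2,"slide": [0,-0.05,0],"rotation": [0,0,0]},
    {"jaw": 2,"slide": [0,0,0],"rotation": [0,0,0]},
    {"jaw": 2,"slide": [0,0,0],"rotation": [0,0,0]}
  ]
}}

```text
clock: 17.47
ee_pos: [0.5299, 0.1655, 0.0614]
eef_rot: [180.0, -0.0, 73.9]
wrist_force: [0.4, 1.2, -0.3]
grip_width: 0.0252
finger_force: 58.9
```

```bash
python3 g.py
```

```text
t 17.4667 peg x,y 46.2 0.1 foot 10.4 F gx,gy,z -0.05 -1.22 -0.32
```

Emit:
{"op": "step_arm", "data": {
  "plan": [
    {"jaw": 2,"slide": [0,-0.05,0],"rotation": [0,0,0]},
    {"jaw": 2,"slide": [0,0,0],"rotation": [0,0,0]},
    {"jaw": 2,"slide": [0,0,0],"rotation": [0,0,0]}
  ]
}}

```text
clock: 17.72
ee_pos: [0.5297, 0.1655, 0.0614]
eef_rot: [180.0, -0.0, 73.9]
wrist_force: [1.6, 1.0, -0.6]
grip_width: 0.0253
finger_force: 58.8
```

Emit:
{"op": "step_arm", "data": {
  "plan": [
    {"jaw": 2,"slide": [0,-0.05,0],"rotation": [0,0,0]},
    {"jaw": 2,"slide": [0,0,0],"rotation": [0,0,0]},
    {"jaw": 2,"slide": [0,0,0],"rotation": [0,0,0]}
  ]
}}

```text
clock: 17.97
ee_pos: [0.5294, 0.1656, 0.0614]
eef_rot: [179.9, -0.0, 73.9]
wrist_force: [1.6, -0.1, -1.2]
grip_width: 0.0258
finger_force: 58.9
```

Emit:
{"op": "step_arm", "data": {
  "plan": [
    {"jaw": 2,"slide": [0,-0.05,0],"rotation": [0,0,0]},
    {"jaw": 2,"slide": [0,0,0],"rotation": [0,0,0]},
    {"jaw": 2,"slide": [0,0,0],"rotation": [0,0,0]}
  ]
}}

```text
clock: 18.22
ee_pos: [0.5292, 0.1657, 0.0615]
eef_rot: [179.9, -0.0, 73.9]
wrist_force: [4.0, 0.6, -1.3]
grip_width: 0.0253
finger_force: 58.9
```

```bash
python3 g.py
```

```text
t 18.2167 peg x,y 47.0 0.1 foot 10.5 F gx,gy,z -3.74 -1.66 -1.25
```

Emit:
{"op": "step_arm", "data": {
  "plan": [
    {"jaw": 2,"slide": [0,0,0],"rotation": [0,0,0]},
    {"jaw": 2,"slide": [0,0,0],"rotation": [0,0,0]}
  ]
}}

```text
clock: 18.38
ee_pos: [0.5291, 0.1657, 0.0615]
eef_rot: [179.9, -0.0, 73.9]
wrist_force: [4.1, -1.1, -1.9]
grip_width: 0.0251
finger_force: 58.9
```

Emit:
{"op": "step_arm", "data": {
  "plan": [
    {"jaw": 2,"slide": [0,-0.05,0],"rotation": [0,0,0]},
    {"jaw": 2,"slide": [0,0,0],"rotation": [0,0,0]},
    {"jaw": 2,"slide": [0,0,0],"rotation": [0,0,0]},
    {"jaw": 2,"slide": [0,0,0],"rotation": [0,0,0]}
  ]
}}

```text
clock: 18.72
ee_pos: [0.5288, 0.1658, 0.0615]
eef_rot: [179.9, -0.0, 73.9]
wrist_force: [5.4, -0.3, -1.8]
grip_width: 0.0252
finger_force: 59.0
```

```bash
python3 g.py
```

```text
t 18.7167 peg x,y 47.4 0.1 foot 10.5 F gx,gy,z -5.3 -1.24 -1.76
```

Emit:
{"op": "step_arm", "data": {
  "plan": [
    {"jaw": 2,"slide": [0,0,0],"rotation": [0,0,0]},
    {"jaw": 2,"slide": [0,0,0],"rotation": [0,0,0]},
    {"jaw": 3,"slide": [0,0,0],"rotation": [0,0,0]},
    {"jaw": 4,"slide": [0,0,0],"rotation": [0,0,0]},
    {"jaw": 5,"slide": [0,0,0],"rotation": [0,0,0]},
    {"jaw": 6,"slide": [0,0,0],"rotation": [0,0,0]},
    {"jaw": 6,"slide": [0,0,0],"rotation": [0,0,0]},
    {"jaw": 6,"slide": [0,0,0],"rotation": [0,0,0]}
  ]
}}

```text
clock: 19.38
ee_pos: [0.5274, 0.166, 0.0612]
eef_rot: [-179.9, 0.0, 73.9]
wrist_force: [-0.2, -0.8, -0.4]
grip_width: 0.06
finger_force: 0.0
```

Emit:
{"op": "step_arm", "data": {
  "plan": [
    {"jaw": 6,"slide": [0,0,-1],"rotation": [0,0,0]},
    {"jaw": 6,"slide": [0,0,-2],"rotation": [0,0,0]},
    {"jaw": 6,"slide": [0,0,-3],"rotation": [0,0,0]},
    {"jaw": 6,"slide": [0,0,-3],"rotation": [0,0,0]},
    {"jaw": 6,"slide": [0,0,-1],"rotation": [0,0,0]},
    {"jaw": 6,"slide": [0,3,0],"rotation": [0,0,0]},
    {"jaw": 6,"slide": [0,3,0],"rotation": [0,0,0]},
    {"jaw": 6,"slide": [0,3,0],"rotation": [0,0,0]},
    {"jaw": 6,"slide": [0,0,0],"rotation": [0,0,0]},
    {"jaw": 6,"slide": [0,0,0],"rotation": [0,0,0]}
  ]
}}

```text
clock: 20.22
ee_pos: [0.6152, 0.1392, 0.161]
eef_rot: [180.0, 0.1, 73.7]
wrist_force: [-1.5, -0.1, 0.1]
grip_width: 0.0602
finger_force: 0.0
```

Run:
```python
from h import *
s=get_state(); print(s["clock"],s["ee_pos"],s["eef_rot"])
c=shot("wrist"); cv2.imwrite("pics/w5.png",c["frame"][:,:,::-1])
np.save("pics/w5.npy",{k:c[k] for k in("frame","mtx","W","fish")},allow_pickle=True)
```

```text
20.2167 [0.61523497 0.13920401 0.16104446] [1.79980742e+02 9.86745925e-02 7.37412470e+01]
```

View pics/w5.png

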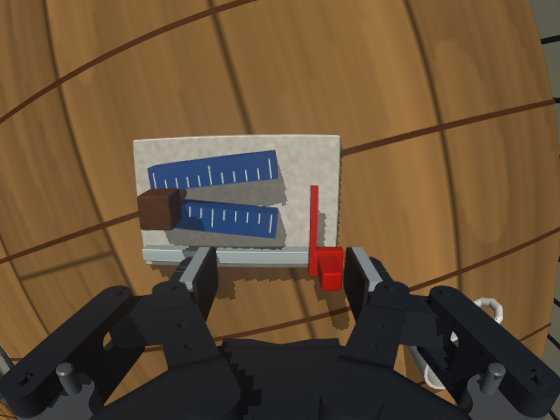

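The peg stands wedged with its head at (160,209). The pointer bar is at (314,230), and the knob's top is at about (331,277).

Run:
```python
from h import *
c=np.load("pics/w5.npy",allow_pickle=True).item(); c1=np.load("pics/w4.npy",allow_pickle=True).item()
O=np.array([575.2,155.6]);X=np.array([-.9608,.2773]);Y=np.array([-.2773,-.9608])
def g(n,px,z): w=plane(c,px,z)[:2]*1000-O; print(n,(w@X).round(1),(w@Y).round(1))
for col in range(317,346,2): print(col,c["frame"][255,col].tolist(),c["frame"][276,col].tolist(),end=";")
print([(r,c["frame"][r,332].tolist()) for r in range(246,294,3)])
g("knob TL",(320,262),.07);g("knob BR",(343,290),.07);g("bar face",(310.5,200),.036);g("bar back",(318.5,200),.036)
p=get_state()["ee_pos"][:2]*1000-O; print("tcp",p@X,p@Y)
```

```text
317 [168, 32, 23] [80, 45, 30];319 [165, 31, 23] [78, 24, 19];321 [165, 32, 23] [83, 24, 17];323 [165, 30, 21] [160, 25, 18];325 [166, 30, 22] [169, 26, 16];327 [165, 29, 20] [169, 25, 16];329 [165, 29, 19] [167, 22, 12];331 [165, 28, 19] [168, 23, 14];333 [165, 27, 19] [168, 21, 13];335 [165, 27, 18] [167, 23, 13];337 [165, 26, 17] [166, 21, 11];339 [165, 25, 15] [166, 21, 12];341 [165, 24, 12] [148, 21, 12];343 [147, 55, 33] [55, 42, 28];345 [78, 58, 37] [26, 20, 19];[(246, [166, 141, 127]), (249, [149, 29, 22]), (252, [182, 32, 23]), (255, [165, 27, 19]), (258, [143, 27, 19]), (261, [144, 26, 17]), (264, [146, 25, 17]), (267, [147, 26, 18]), (270, [148, 23, 15]), (273, [189, 30, 20]), (276, [168, 22, 12]), (279, [165, 22, 12]), (282, [164, 22, 11]), (285, [162, 20, 10]), (288, [160, 21, 11]), (291, [86, 59, 34])]
knob TL -72.9 40.8
knob BR -92.0 65.3
bar face -67.8 2.0
bar back -74.3 2.0
tcp -41.59221871250794 3.7993386126183317
```

Emit:
{"op": "step_arm", "data": {
  "plan": [
    {"jaw": 5,"slide": [-1.8,1.37,0],"rotation": [0,0,0]},
    {"jaw": 5,"slide": [-1.8,1.37,0],"rotation": [0,0,0]},
    {"jaw": 5,"slide": [-1.8,1.37,0],"rotation": [0,0,0]},
    {"jaw": 5,"slide": [0,0,2],"rotation": [0,0,0]},
    {"jaw": 5,"slide": [0,0,2],"rotation": [0,0,0]},
    {"jaw": 5,"slide": [0,0,0],"rotation": [0,0,0]},
    {"jaw": 5,"slide": [0,0,0],"rotation": [0,0,0]}
  ]
}}

```text
clock: 20.85
ee_pos: [0.6369, 0.0793, 0.1204]
eef_rot: [-179.8, -0.0, 74.0]
wrist_force: [0.4, -0.5, 0.2]
grip_width: 0.0501
finger_force: 0.0
```

Run:
```python
from h import *
s=get_state(); O=np.array([575.2,155.6]);X=np.array([-.9608,.2773]);Y=np.array([-.2773,-.9608])
p=s["ee_pos"][:2]*1000-O; print("tcp",p@X,p@Y,s["ee_pos"],s["eef_rot"])
c=shot("wrist")
for r,a,k in blobs(c,"red",40)[:3]: print(cv2.boundingRect(k),a)
cv2.imwrite("pics/w6.png",cv2.resize(c["frame"][140:360,180:420,::-1],None,fx=2.7,fy=2.7,interpolation=2))
```

```text
tcp -80.45736191281343 56.235339987384265 [0.6369074  0.0792607  0.12040242] [-1.79770571e+02 -9.67386174e-04  7.39748488e+01]
(262, 179, 43, 72) 1880.0
```

View pics/w6.png

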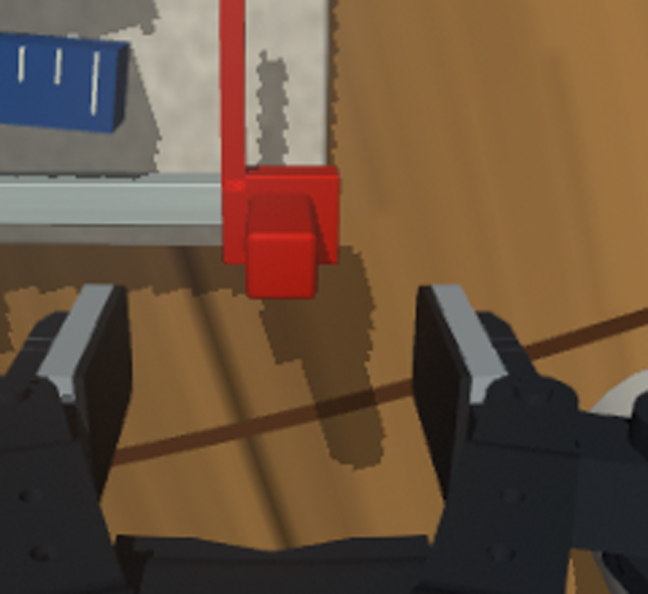

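The knob's top is at (282,265), nearly midway between the open fingers (130 and 415).

Emit:
{"op": "step_arm", "data": {
  "plan": [
    {"jaw": 5,"slide": [-0.18,0.23,0],"rotation": [0,0,0]},
    {"jaw": 5,"slide": [0,0,2],"rotation": [0,0,0]},
    {"jaw": 5,"slide": [0,0,2],"rotation": [0,0,0]},
    {"jaw": 5,"slide": [0,0,1.5],"rotation": [0,0,0]},
    {"jaw": 5,"slide": [0,0,0.5],"rotation": [0,0,0]},
    {"jaw": 5,"slide": [0,0,0],"rotation": [0,0,0]},
    {"jaw": 5,"slide": [0,0,0],"rotation": [0,0,0]}
  ]
}}

```text
clock: 21.48
ee_pos: [0.6415, 0.0754, 0.0626]
eef_rot: [179.9, -0.0, 73.9]
wrist_force: [0.5, -0.3, -0.2]
grip_width: 0.0501
finger_force: 0.0
```

Emit:
{"op": "step_arm", "data": {
  "plan": [
    {"jaw": 3,"slide": [0,0,0],"rotation": [0,0,0]},
    {"jaw": 2.2,"slide": [0,0,0],"rotation": [0,0,0]},
    {"jaw": 1,"slide": [0,0,0],"rotation": [0,0,0]},
    {"jaw": 1,"slide": [0,0,0],"rotation": [0,0,0]},
    {"jaw": 1,"slide": [0,0,0],"rotation": [0,0,0]},
    {"jaw": 1,"slide": [0,0,0],"rotation": [0,0,0]},
    {"jaw": 1,"slide": [0,0,0],"rotation": [0,0,0]}
  ]
}}

```text
clock: 22.07
ee_pos: [0.6414, 0.0753, 0.0628]
eef_rot: [179.9, -0.1, 73.9]
wrist_force: [-0.6, 0.1, 5.0]
grip_width: 0.0146
finger_force: 59.2
```

```bash
cat > k.py <<'E'
from h import *
s=get_state(); O=np.array([575.2,155.6]);X=np.array([-.9608,.2773]);Y=np.array([-.2773,-.9608])
p=s["ee_pos"]*1000; t=p[:2]-O; F=s["wrist_force"]
print("t",s["clock"],"tcp x,y",(t@X).round(1),(t@Y).round(1),"face~",(t@X+15).round(1),"z",p[2].round(1),"F gx,gy,z",(F[:2]@X).round(2),(F[:2]@Y).round(2),F[2].round(2))
E
python3 k.py
```

```text
t 22.0667 tcp x,y -85.9 58.8 face~ -70.9 z 62.8 F gx,gy,z 0.61 0.09 4.96
```

Emit:
{"op": "step_arm", "data": {
  "plan": [
    {"jaw": 1,"slide": [0,-0.3,0],"rotation": [0,0,0]},
    {"jaw": 1,"slide": [0,-0.6,0],"rotation": [0,0,0]},
    {"jaw": 1,"slide": [0,-0.6,0],"rotation": [0,0,0]},
    {"jaw": 1,"slide": [0,-0.6,0],"rotation": [0,0,0]},
    {"jaw": 1,"slide": [0,-0.6,0],"rotation": [0,0,0]},
    {"jaw": 1,"slide": [0,-0.3,0],"rotation": [0,0,0]},
    {"jaw": 1,"slide": [0,0,0],"rotation": [0,0,0]},
    {"jaw": 1,"slide": [0,0,0],"rotation": [0,0,0]}
  ]
}}

```text
clock: 22.73
ee_pos: [0.612, 0.0838, 0.0627]
eef_rot: [179.9, -0.1, 73.9]
wrist_force: [-1.1, -0.1, 7.5]
grip_width: 0.0148
finger_force: 59.4
```

```bash
python3 k.py
```

```text
t 22.7333 tcp x,y -55.2 58.8 face~ -40.2 z 62.7 F gx,gy,z 1.06 0.37 7.46
```

Emit:
{"op": "step_arm", "data": {
  "plan": [
    {"jaw": 1,"slide": [0,-0.5,0],"rotation": [0,0,0]},
    {"jaw": 1,"slide": [0,-0.8,0],"rotation": [0,0,0]},
    {"jaw": 1,"slide": [0,-0.8,0],"rotation": [0,0,0]},
    {"jaw": 1,"slide": [0,-0.8,0],"rotation": [0,0,0]},
    {"jaw": 1,"slide": [0,-0.8,0],"rotation": [0,0,0]},
    {"jaw": 1,"slide": [0,-0.8,0],"rotation": [0,0,0]},
    {"jaw": 1,"slide": [0,-0.8,0],"rotation": [0,0,0]},
    {"jaw": 1,"slide": [0,-0.5,0],"rotation": [0,0,0]},
    {"jaw": 1,"slide": [0,0,0],"rotation": [0,0,0]},
    {"jaw": 1,"slide": [0,0,0],"rotation": [0,0,0]}
  ]
}}

```text
clock: 23.57
ee_pos: [0.5563, 0.0999, 0.0627]
eef_rot: [179.9, -0.1, 73.9]
wrist_force: [-1.0, 0.1, 8.8]
grip_width: 0.0148
finger_force: 59.5
```

Emit:
{"op": "step_arm", "data": {
  "plan": [
    {"jaw": 1,"slide": [0,-0.3,0],"rotation": [0,0,0]},
    {"jaw": 1,"slide": [0,-0.3,0],"rotation": [0,0,0]},
    {"jaw": 1,"slide": [0,-0.3,0],"rotation": [0,0,0]},
    {"jaw": 1,"slide": [0,-0.2,0],"rotation": [0,0,0]},
    {"jaw": 1,"slide": [0,-0.1,0],"rotation": [0,0,0]},
    {"jaw": 1,"slide": [0,0,0],"rotation": [0,0,0]},
    {"jaw": 1,"slide": [0,0,0],"rotation": [0,0,0]}
  ]
}}

```text
clock: 24.15
ee_pos: [0.5455, 0.103, 0.0627]
eef_rot: [179.8, -0.1, 73.9]
wrist_force: [-0.1, -0.8, 7.3]
grip_width: 0.0143
finger_force: 59.4
```

```bash
python3 k.py
python3 - <<'E'
from h import *
c=shot("wrist"); cv2.imwrite("pics/w7.png",cv2.resize(c["frame"][100:310,150:410,::-1],None,fx=2.8,fy=2.8,interpolation=2))
E
```

```text
t 24.15 tcp x,y 13.9 58.7 face~ 28.9 z 62.7 F gx,gy,z -0.1 0.82 7.32
```

View pics/w7.png

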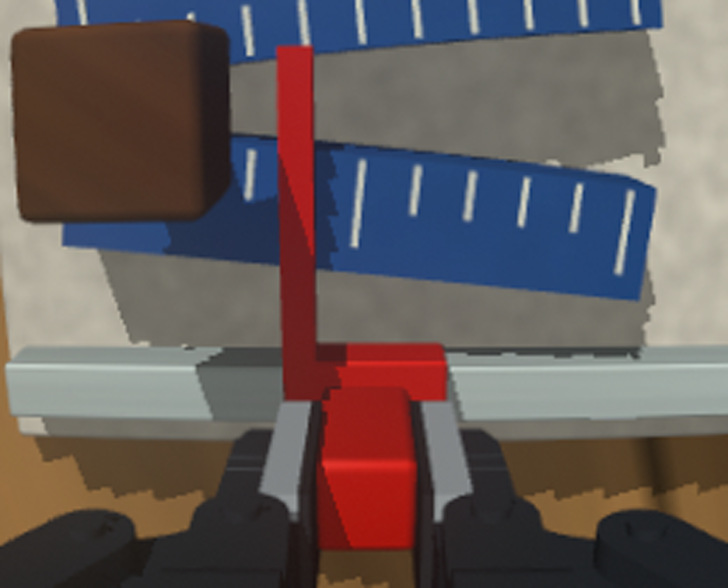

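The crop shows the bar's +x edge at column 278 and the upright peg's head at (115,120). There is still a gap of about 12 mm to the shank.

Emit:
{"op": "step_arm", "data": {
  "plan": [
    {"jaw": 1,"slide": [0,-0.2,0],"rotation": [0,0,0]},
    {"jaw": 1,"slide": [0,-0.2,0],"rotation": [0,0,0]},
    {"jaw": 1,"slide": [0,-0.1,0],"rotation": [0,0,0]},
    {"jaw": 1,"slide": [0,-0.1,0],"rotation": [0,0,0]},
    {"jaw": 1,"slide": [0,0,0],"rotation": [0,0,0]},
    {"jaw": 1,"slide": [0,0,0],"rotation": [0,0,0]}
  ]
}}

```text
clock: 24.7
ee_pos: [0.5399, 0.1046, 0.0627]
eef_rot: [179.8, -0.1, 73.9]
wrist_force: [0.1, -0.1, 7.7]
grip_width: 0.0143
finger_force: 59.4
```

Emit:
{"op": "step_arm", "data": {
  "plan": [
    {"jaw": 1,"slide": [0,-0.1,0],"rotation": [0,0,0]},
    {"jaw": 1,"slide": [0,0,0],"rotation": [0,0,0]},
    {"jaw": 1,"slide": [0,0,0],"rotation": [0,0,0]}
  ]
}}

```text
clock: 24.95
ee_pos: [0.539, 0.1049, 0.0627]
eef_rot: [179.8, -0.1, 73.9]
wrist_force: [0.2, -0.6, 7.7]
grip_width: 0.0147
finger_force: 59.4
```

Emit:
{"op": "step_arm", "data": {
  "plan": [
    {"jaw": 1,"slide": [0,-0.1,0],"rotation": [0,0,0]},
    {"jaw": 1,"slide": [0,0,0],"rotation": [0,0,0]},
    {"jaw": 1,"slide": [0,0,0],"rotation": [0,0,0]}
  ]
}}

```text
clock: 25.2
ee_pos: [0.538, 0.1052, 0.0627]
eef_rot: [179.8, -0.1, 73.9]
wrist_force: [0.8, -1.0, 7.4]
grip_width: 0.0144
finger_force: 59.4
```

```bash
python3 k.py
```

```text
t 25.2 tcp x,y 21.7 58.7 face~ 36.7 z 62.7 F gx,gy,z -1.07 0.7 7.39
```

Emit:
{"op": "step_arm", "data": {
  "plan": [
    {"jaw": 1,"slide": [0,-0.05,0],"rotation": [0,0,0]},
    {"jaw": 1,"slide": [0,0,0],"rotation": [0,0,0]},
    {"jaw": 1,"slide": [0,0,0],"rotation": [0,0,0]}
  ]
}}

```text
clock: 25.45
ee_pos: [0.5376, 0.1053, 0.0627]
eef_rot: [179.8, -0.1, 73.9]
wrist_force: [0.9, -0.2, 6.8]
grip_width: 0.0146
finger_force: 59.4
```

Emit:
{"op": "step_arm", "data": {
  "plan": [
    {"jaw": 1,"slide": [0,-0.05,0],"rotation": [0,0,0]},
    {"jaw": 1,"slide": [0,0,0],"rotation": [0,0,0]},
    {"jaw": 1,"slide": [0,0,0],"rotation": [0,0,0]}
  ]
}}

```text
clock: 25.7
ee_pos: [0.5372, 0.1054, 0.0627]
eef_rot: [179.8, -0.1, 73.9]
wrist_force: [0.1, -0.3, 8.0]
grip_width: 0.0144
finger_force: 59.4
```

Emit:
{"op": "step_arm", "data": {
  "plan": [
    {"jaw": 1,"slide": [0,-0.05,0],"rotation": [0,0,0]},
    {"jaw": 1,"slide": [0,0,0],"rotation": [0,0,0]},
    {"jaw": 1,"slide": [0,0,0],"rotation": [0,0,0]}
  ]
}}

```text
clock: 25.95
ee_pos: [0.5367, 0.1056, 0.0627]
eef_rot: [179.8, -0.1, 73.9]
wrist_force: [-0.1, -0.2, 7.5]
grip_width: 0.0145
finger_force: 59.4
```

```bash
python3 k.py
```

```text
t 25.95 tcp x,y 23.1 58.7 face~ 38.1 z 62.7 F gx,gy,z 0.05 0.27 7.5
```

Emit:
{"op": "step_arm", "data": {
  "plan": [
    {"jaw": 1,"slide": [0,-0.05,0],"rotation": [0,0,0]},
    {"jaw": 1,"slide": [0,0,0],"rotation": [0,0,0]},
    {"jaw": 1,"slide": [0,0,0],"rotation": [0,0,0]}
  ]
}}

```text
clock: 26.2
ee_pos: [0.5362, 0.1057, 0.0627]
eef_rot: [179.8, -0.1, 73.9]
wrist_force: [1.5, -0.3, 6.9]
grip_width: 0.014
finger_force: 59.4
```

Emit:
{"op": "step_arm", "data": {
  "plan": [
    {"jaw": 1,"slide": [0,-0.05,0],"rotation": [0,0,0]},
    {"jaw": 1,"slide": [0,0,0],"rotation": [0,0,0]},
    {"jaw": 1,"slide": [0,0,0],"rotation": [0,0,0]}
  ]
}}

```text
clock: 26.45
ee_pos: [0.5358, 0.1058, 0.0627]
eef_rot: [179.8, -0.1, 73.9]
wrist_force: [0.5, -0.6, 6.6]
grip_width: 0.0149
finger_force: 59.4
```

Emit:
{"op": "step_arm", "data": {
  "plan": [
    {"jaw": 1,"slide": [0,-0.05,0],"rotation": [0,0,0]},
    {"jaw": 1,"slide": [0,0,0],"rotation": [0,0,0]},
    {"jaw": 1,"slide": [0,0,0],"rotation": [0,0,0]}
  ]
}}

```text
clock: 26.7
ee_pos: [0.5353, 0.106, 0.0627]
eef_rot: [179.8, -0.1, 73.9]
wrist_force: [-0.4, -0.4, 7.3]
grip_width: 0.0147
finger_force: 59.4
```

```bash
python3 k.py
```

```text
t 26.7 tcp x,y 24.6 58.8 face~ 39.6 z 62.7 F gx,gy,z 0.29 0.52 7.29
```

Emit:
{"op": "step_arm", "data": {
  "plan": [
    {"jaw": 1,"slide": [0,-0.05,0],"rotation": [0,0,0]},
    {"jaw": 1,"slide": [0,0,0],"rotation": [0,0,0]},
    {"jaw": 1,"slide": [0,0,0],"rotation": [0,0,0]}
  ]
}}

```text
clock: 26.95
ee_pos: [0.5348, 0.1061, 0.0627]
eef_rot: [179.8, -0.1, 73.9]
wrist_force: [0.6, -0.0, 6.8]
grip_width: 0.0144
finger_force: 59.4
```

Emit:
{"op": "step_arm", "data": {
  "plan": [
    {"jaw": 1,"slide": [0,-0.05,0],"rotation": [0,0,0]},
    {"jaw": 1,"slide": [0,0,0],"rotation": [0,0,0]},
    {"jaw": 1,"slide": [0,0,0],"rotation": [0,0,0]}
  ]
}}

```text
clock: 27.2
ee_pos: [0.5343, 0.1063, 0.0627]
eef_rot: [179.8, -0.1, 73.9]
wrist_force: [0.9, 0.3, 7.9]
grip_width: 0.0146
finger_force: 59.4
```

Emit:
{"op": "step_arm", "data": {
  "plan": [
    {"jaw": 1,"slide": [0,-0.05,0],"rotation": [0,0,0]},
    {"jaw": 1,"slide": [0,0,0],"rotation": [0,0,0]},
    {"jaw": 1,"slide": [0,0,0],"rotation": [0,0,0]}
  ]
}}

```text
clock: 27.45
ee_pos: [0.5338, 0.1064, 0.0627]
eef_rot: [179.8, -0.1, 73.9]
wrist_force: [0.3, -0.2, 7.7]
grip_width: 0.0145
finger_force: 59.4
```

```bash
python3 k.py
```

```text
t 27.45 tcp x,y 26.1 58.7 face~ 41.1 z 62.7 F gx,gy,z -0.36 0.11 7.74
```

Emit:
{"op": "step_arm", "data": {
  "plan": [
    {"jaw": 1,"slide": [0,-0.05,0],"rotation": [0,0,0]},
    {"jaw": 1,"slide": [0,0,0],"rotation": [0,0,0]},
    {"jaw": 1,"slide": [0,0,0],"rotation": [0,0,0]}
  ]
}}

```text
clock: 27.7
ee_pos: [0.5334, 0.1065, 0.0627]
eef_rot: [179.8, -0.1, 73.9]
wrist_force: [0.7, -1.3, 7.2]
grip_width: 0.0146
finger_force: 59.4
```

Emit:
{"op": "step_arm", "data": {
  "plan": [
    {"jaw": 1,"slide": [0,-0.05,0],"rotation": [0,0,0]},
    {"jaw": 1,"slide": [0,0,0],"rotation": [0,0,0]},
    {"jaw": 1,"slide": [0,0,0],"rotation": [0,0,0]}
  ]
}}

```text
clock: 27.95
ee_pos: [0.5332, 0.1066, 0.0627]
eef_rot: [179.8, -0.1, 73.9]
wrist_force: [0.6, -1.0, 6.6]
grip_width: 0.0141
finger_force: 59.3
```

Emit:
{"op": "step_arm", "data": {
  "plan": [
    {"jaw": 1,"slide": [0,-0.05,0],"rotation": [0,0,0]},
    {"jaw": 1,"slide": [0,0,0],"rotation": [0,0,0]},
    {"jaw": 1,"slide": [0,0,0],"rotation": [0,0,0]}
  ]
}}

```text
clock: 28.2
ee_pos: [0.5331, 0.1066, 0.0627]
eef_rot: [179.7, -0.1, 73.9]
wrist_force: [2.1, -0.6, 5.5]
grip_width: 0.0148
finger_force: 59.2
```

```bash
python3 k.py
```

```text
t 28.2 tcp x,y 26.8 58.8 face~ 41.8 z 62.7 F gx,gy,z -2.17 0.05 5.47
```

The pointer has stalled against the peg at about 2 N, so I'll release and retreat.

Emit:
{"op": "step_arm", "data": {
  "plan": [
    {"jaw": 1.8,"slide": [0,0,0],"rotation": [0,0,0]},
    {"jaw": 2.5,"slide": [0,0,0],"rotation": [0,0,0]},
    {"jaw": 3.2,"slide": [0,0,0],"rotation": [0,0,0]},
    {"jaw": 4,"slide": [0,0,0],"rotation": [0,0,0]},
    {"jaw": 4,"slide": [0,0,0],"rotation": [0,0,0]},
    {"jaw": 4,"slide": [0,0,0],"rotation": [0,0,0]}
  ]
}}

```text
clock: 28.7
ee_pos: [0.5304, 0.107, 0.0608]
eef_rot: [-179.9, 0.0, 73.9]
wrist_force: [0.2, -0.4, -0.1]
grip_width: 0.0401
finger_force: 0.0
```

Emit:
{"op": "step_arm", "data": {
  "plan": [
    {"jaw": 4,"slide": [0,0,-1],"rotation": [0,0,0]},
    {"jaw": 4,"slide": [0,0,-2],"rotation": [0,0,0]},
    {"jaw": 4,"slide": [0,0,-3],"rotation": [0,0,0]},
    {"jaw": 4,"slide": [0,0,-3],"rotation": [0,0,0]},
    {"jaw": 4,"slide": [-2,0,-2],"rotation": [0,0,0]},
    {"jaw": 4,"slide": [-2,0,0],"rotation": [0,0,0]},
    {"jaw": 4,"slide": [0,0,0],"rotation": [0,0,0]},
    {"jaw": 4,"slide": [0,0,0],"rotation": [0,0,0]}
  ]
}}

```text
clock: 29.37
ee_pos: [0.52, 0.0672, 0.1723]
eef_rot: [179.9, -0.1, 73.7]
wrist_force: [0.5, -0.3, 0.5]
grip_width: 0.0399
finger_force: 0.0
```

Run:
```python
from h import *
s=get_state(); print(s["clock"],s["ee_pos"],s["wrist_force"])
c=shot("wrist"); r=shot("scene")["frame"][150:270,110:430]
f=cv2.resize(c["frame"][80:280,140:400],None,fx=2.5,fy=2.5,interpolation=2); r=cv2.resize(r,None,fx=1.5,fy=1.0) if 0 else r
f[:120,330:650]=r
cv2.imwrite("pics/w8.png",f[:,:,::-1])
np.save("pics/w8.npy",{k:c[k] for k in("frame","mtx","W","fish")},allow_pickle=True)
```

```text
29.3667 [0.51997878 0.06715476 0.17232778] [ 0.50789704 -0.34286889  0.5028621 ]
```

View pics/w8.png

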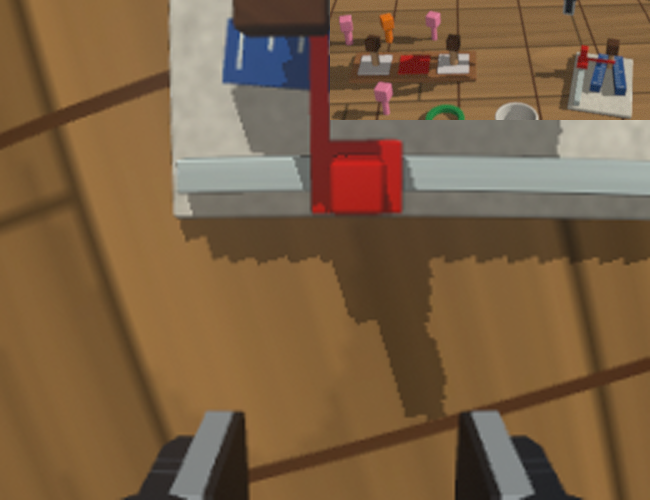

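The pointer bar (face at column 311) now reaches under the edge of the upright peg's head at (282,10). The inset shows the other two pegs standing on their white pads.

Run:
```python
from h import *
c=np.load("pics/w8.npy",allow_pickle=True).item()
O=np.array([575.2,155.6]);X=np.array([-.9608,.2773])
for n,px,z in(("face",(264.4,120),.036),("head +edge bottom",(140+328/2.5,80+30/2.5),.048)):
    print(n,((plane(c,px,z)[:2]*1000-O)@X).round(1))
from station import sign_off
print(sign_off())
```

```text
face 40.5
head +edge bottom 34.5
the job is handed in; nothing more can be done
None
```

The peg from the red pad is wedged upright at about x = 47 mm in the slot, the pointer rests lightly against it with its face at about 40.5 mm, and the job was handed in at about 29 s (no verdict came back).

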